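Roll the cactus to its mat with the push stick

TASK

The spiny cactus on its rolling caddy has to stand on the round cork mat at the other end of the console. Take the wooden push stick and roll the caddy there slowly, round the far side of the set-top box without knocking the box, with the rubber ferrule kept lightly against the caddy's bumper all the way, working round the rim to steer: no shoving, no letting it run free, and nothing but the stick on the caddy or plant. When it has come to rest wholly on the mat, stand the stick upright on the console, clear of the caddy, and let go.

Things in the scene. Friction and masses are not known exactly. Their poses are not given: they have to be found in the camera images.
- caddy: Round plant caddy, one piece with its white pot (154 mm wide, rim 110 mm up) and green barrel cactus (96 mm wide, top 160 mm up), nominally 4.5 kg (3.9 to 5.3 kg). On its four ball castors it rolls freely in any level direction. Rolling drag: 0.4 N plus 10 N per m/s of speed, so after a push it coasts on with a time constant of about 0.45 s. Origin on its vertical axis at console height; z up.
- bumper (a point): On the caddy's axis, 39 mm up: centre of its black bumper rim, a ring with a vertical outer face of radius 100 mm, 22 to 56 mm above the console. Like a roller bumper it turns freely round the disc, and it is sprung: 3.3 mm per newton in any level direction, 20 mm at most. A push that does not go through the axis makes the caddy swerve away sideways from the ferrule.
- mat: Flat round cork mat, 260 mm in diameter, 1.6 mm thick, that the castors roll over without resistance; it lies at the other end of the console from the caddy (left or right). Origin at its centre.
- stick: Wooden push stick standing upright, 170 mm tall, 160 g: round shaft 23 mm in diameter (grip it anywhere from 120 to 150 mm up) and at the bottom a black rubber ferrule 62 mm tall, widest (48 mm in diameter, rounded like a ball) 30 mm above its foot, with a flat foot 36 mm in diameter that it stands on. Origin at the middle of the foot; z runs up along the shaft.
- ferrule (a point): The centre of the ferrule's ball, 30 mm above the foot of the stick; ball radius 24 mm. When the ball just touches the bumper its centre is 124 mm from the caddy's axis; held with the foot about 10 mm above the console it meets the rim squarely.
- grip (a point): Point on the axis of the stick 145 mm above its foot, the height to grip it: the top of the stick is 25 mm higher.
- settop: Black set-top box, 90 mm deep (x), 150 mm wide (y) and 36 mm high, 0.55 kg, loose, on the robot's side of the console between the caddy and the mat, in the straight way; the caddy has to pass beyond it, where the console is free for 300 mm or more behind the box (up to a router with antennas). Origin at the centre of its underside.
Not all that is in view belongs to the job. Several things look just like the stick: the one meant starts farthest to the robot's left.

How it is judged:
By the outcome, as a careful person would: the job done as asked, in the order asked, and still so for the second after the job is handed in, with the robot touching nothing.
It also fails if it takes over 67 s, if anything falls off the work surface, if the arm or the gripper's body presses on something with over 40 N, if the wrist force passes 120 N, or if a joint passes its speed limit or range.

ROBOT

A 7-joint arm with a two-finger parallel gripper is mounted at the origin on the work surface. World frame = base frame: x ahead of the robot, y to its left, z up, the work surface at z = 0. Lengths are in m, angles in rad, forces in N, time in s.
With the tool pointing down it reaches from about 0.375 to 0.925 m from the base axis. Payload 3.1 kg.
Tool frame: the origin (TCP) lies midway between the tips of the shut fingers; the grasp point (between the pads) lies 19 mm behind it; z points along the fingers, y is the line along which they close (so a half turn about z gives the same grasp; the last joint's range is limited). The gripper opens to 85 mm and grips with 20 to 120 N. Pads are 22 mm wide; open, the fingers measure 114 mm over their backs; the gripper's body (76 mm by 85 mm) begins 54 mm behind the grasp point. The pads swing forward as they close: fully open they stand 13 mm farther back than shut.
Start: joints at [-1.206, 0.383, 0.044, 1.598, -0.018, 1.161, -0.05], TCP at [0.29, 0.582, 0.231] pointing down, gripper open.
Joint ranges: [-2.61, 2.61], [-0.41, 2.15], [-1.48, 1.57], [0, 2.5], [-1.57, 4.71], [0.05, 1.97], [-2.85, 2.85]. Speed limits (rad/s): [2.79, 2.79, 3.14, 3.14, 3.14, 3.14, 3.14].

INTERFACE

Orientations are given as a unit quaternion [w, x, y, z].
In Python, from cell import manip gives the robot as it stands.
- The arm moves only by the tool send_rows, never from a script. Its arguments are lists of equal length, an entry for each row: "translation": the shift along the tool's x, y, z scaled (see below), a list of three; "delta_rot": the turn, a rotation vector about the tool's x, y, z scaled (see below), a list of three; "claw": the opening, from 0 (shut) to 1 (fully open). A call has 1 to 20 rows; each row shifts and turns the commanded pose from where the row before left it, along the tool's axes as they then stand; what a row does not reach is not made up. The controller multiplies each number of a shift by 0.04 m and each number of a turn by 0.08 rad. A row lasts 1/12 s, in which the tool goes at most 41.7 mm and 7.16 degrees, less where a joint would pass 70% of its speed; a pose out of reach is approached as far as the arm can. A call with a number of a shift or a turn outside -1 to 1 is refused whole. A call with a gripper value outside its range is refused whole. The fingers move at their own pace and stop on an object; "force" is the grip in N (left out, the last holds). Time passes only in rows, so rows that do not move let the fingers close. It gives the time, the measured TCP pose, the force, the opening and the grip force at its end, in the units of the state.
- manip.read_state(): the state, without advancing time (a new reading comes with each control period).
- manip.grab_frame(name): name is "scene" or "top" or "wrist"; returns a dict with "image" (480x640x3 uint8, red, green, blue), "range_z" (480x640 float32, m along the optical axis (not along the pixel's ray), 0 where there is no reading), "mtx" (3x3 intrinsics, pixels), "cam_to_world" (4x4, takes a point from camera to world coordinates); the wrist camera has in their place "hand_eye" (4x4, takes a point from camera to tool coordinates, whose origin is the TCP and whose axes are the flange's). Camera axes: x right, y down, z forward; pixel columns grow to the right and rows downward; lengths in m; the calibration is good to about 2 mm. A picture is of the moment at which its call begins: read the wrist's pose just before it.
- manip.job_done(): hands the job in; it is judged then, once.
Trained networks look in the newest picture that a camera, given by its name, has taken for a name from the list of things; names that differ only in an ending like _2 or _b are one class to them, and where a whole thing is asked for, a point or a joint stands for the part that bears it (a point fixed in the world has none). Each returns a list of dicts, best first, with "confidence" (0 to 1); they miss things now and then, are a little off and sometimes report something else, mostly with a low value. They report only what shows in the picture. A call takes as long as a camera call. They do not tell look-alikes from the thing itself.
- manip.recognise(camera, name): "extent" ([centre column, centre row, width, height] in pixels, round what is visible of it).
- manip.place_of(camera, name): "centre" ([row, column] in pixels: a listed point, or the origin of a listed thing).
The state is a dict: "clock": time; "joint_positions": joint angles; "joint_velocities": joint speeds; "effort": joint torques, N m; "eef_pos": TCP position; "orientation": TCP orientation; "ft_force": force on the tool from outside, world axes, zero at the start; "torque": the same for the moment, N m; "opening": finger opening in m; "grip_force": force on a finger pad.
Only numpy, scipy, OpenCV 4.12 (cv2) and the standard library are available. Lean on these libraries where they do the work, as an engineer would, in place of code of your own. Each camera call takes 0.05 s, during which the arm holds its last target. There are 200 camera calls.

## Working session

There is one attempt and no reset: what is moved stays moved. The work goes in short steps, Python scripts to look and compute and a tool call to move; the robot and the scene stay as the last step left them, time stands still between calls to the robot, and variables do not carry over. Pictures are saved under pics/ and viewed, at most 10 in all, crops included, and the job is handed in when it is done.

Besides the shell and the picture viewer there is one more tool, called after "Emit:" by a JSON object that holds its "method" and its "body". send_rows: Moves the arm, as the interface text tells. Its arguments: {"type":"object","properties":{"translation":{"type":"array","items":{"type":"array","items":{"type":"number"}}},"delta_rot":{"type":"array","items":{"type":"array","items":{"type":"number"}}},"claw":{"type":"array","items":{"type":"number"}},"force":{"type":"number"}},"required":["translation","delta_rot","claw"]}

```bash
mkdir -p pics; ls; cat > h.py <<'E'
from cell import manip
import numpy as np, cv2
from scipy.spatial.transform import Rotation as R
def st():
    s=manip.read_state(); return s
def world(f,row,col,z=None):
    K=f["mtx"];T=f["cam_to_world"]
    d=np.array([(col-K[0,2])/K[0,0],(row-K[1,2])/K[1,1],1.])
    if z is None:
        r=f["range_z"][int(round(row)),int(round(col))]; p=d*r
        return T[:3,:3]@p+T[:3,3]
    w=T[:3,:3]@d; o=T[:3,3]; return o+w*(z-o[2])/w[2]
E
python3 - <<'E'
from h import *
s=st(); print({k:np.round(v,3) for k,v in s.items()})
for c in("scene","top"):
    f=manip.grab_frame(c); cv2.imwrite(f"pics/{c}0.png",f["image"][:,:,::-1])
    print(c,np.round(f["cam_to_world"],3).tolist())
    for n,z in(("caddy",0),("bumper",.039),("mat",.0016),("stick",0),("ferrule",.03),("grip",.145),("settop",0)):
        for d in manip.place_of(c,n):
            print(c,n,round(d["confidence"],2),np.round(d["centre"]),np.round(world(f,*d["centre"],z),3))
E
```

```text
pics
{'clock': np.float64(0.0), 'joint_positions': array([-1.206,  0.384,  0.044,  1.6  , -0.018,  1.161, -0.05 ]), 'joint_velocities': array([ 0.001, -0.002,  0.   ,  0.   ,  0.001, -0.001, -0.002]), 'effort': array([-0.0000e+00, -4.3347e+01,  1.0240e+00, -2.4951e+01,  1.1000e-02,
        1.1000e-02, -0.0000e+00]), 'eef_pos': array([0.29 , 0.581, 0.23 ]), 'orientation': array([-0.   ,  0.229,  0.973, -0.001]), 'ft_force': array([ 0.504, -0.227,  0.748]), 'torque': array([ 0.007,  0.035, -0.004]), 'grip_force': np.float64(0.0), 'opening': np.float64(0.086)}
scene [[-0.843, 0.401, -0.36, 0.771], [0.538, 0.647, -0.54, 0.39], [0.016, -0.649, -0.761, 0.738], [0.0, 0.0, 0.0, 1.0]]
scene caddy 0.95 [219. 269.] [ 0.49  -0.239  0.   ]
scene mat 0.88 [404. 400.] [0.507 0.232 0.002]
scene stick 0.88 [216. 178.] [ 0.656 -0.352  0.   ]
scene stick 0.86 [196. 208.] [ 0.575 -0.375 -0.   ]
scene stick 0.83 [331. 298.] [0.578 0.03  0.   ]
scene stick 0.83 [213. 352.] [ 0.327 -0.159  0.   ]
scene ferrule 0.96 [183. 203.] [ 0.575 -0.388  0.03 ]
scene ferrule 0.79 [203. 356.] [ 0.318 -0.156  0.03 ]
sce
[... 558 characters left out ...]
8 0.235 0.002]
top stick 0.96 [209. 464.] [ 0.568 -0.397  0.   ]
top stick 0.92 [204. 290.] [0.573 0.027 0.   ]
top stick 0.65 [202. 290.] [0.578 0.027 0.   ]
top stick 0.63 [311. 368.] [ 0.318 -0.163  0.   ]
top ferrule 0.66 [197. 291.] [0.582 0.022 0.03 ]
top ferrule 0.6 [205. 469.] [ 0.571 -0.399  0.03 ]
top ferrule 0.6 [309. 364.] [ 0.323 -0.152  0.03 ]
top ferrule 0.57 [173. 453.] [ 0.649 -0.363  0.03 ]
top grip 0.92 [187. 285.] [0.575 0.028 0.145]
top grip 0.79 [194. 483.] [ 0.569 -0.391  0.145]
top grip 0.65 [159. 467.] [ 0.645 -0.359  0.145]
top grip 0.55 [312. 374.] [ 0.317 -0.16   0.145]
top settop 0.77 [268. 297.] [0.415 0.006 0.   ]
top settop 0.41 [195. 290.] [0.594 0.029 0.   ]
```

View pics/scene0.png

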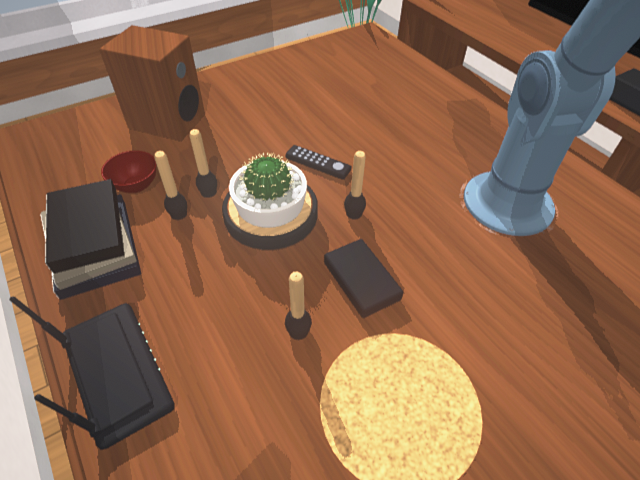

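View pics/top0.png

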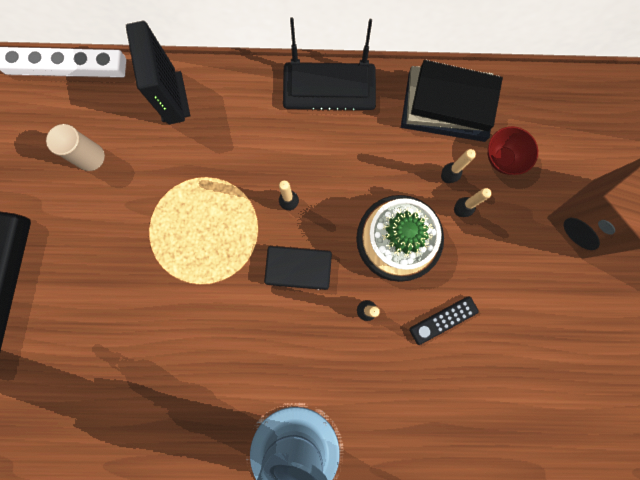

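The scene picture shows the caddy at about (268,200), the set-top box at (362,278), the mat at (400,405), and four look-alike sticks. The top picture shows the stick farthest to the robot's left (largest y) at (288,195), beyond the box, at about (0.575, 0.027). The caddy is at (400,237), the mat at (203,230) and the router at (330,88).

```bash
cat >> h.py <<'E'
from scipy.optimize import least_squares
def cloud(f):
    K=f["mtx"];T=f["cam_to_world"];r=f["range_z"]
    v,u=np.mgrid[:480,:640]
    P=np.stack([(u-K[0,2])/K[0,0]*r,(v-K[1,2])/K[1,1]*r,r],-1)@T[:3,:3].T+T[:3,3]
    P[r<=0]=9; return P
def caddy(f,prior):
    "axis from the pot's outer rim, radius 77 mm"
    P=cloud(f);im=f["image"].astype(int)
    m=(P[...,2]>.098)&(P[...,2]<.118)&(im.min(-1)>95)&(np.hypot(P[...,0]-prior[0],P[...,1]-prior[1])<.11)
    Q=P[m][:,:2]; c=np.array(prior[:2],float)
    for _ in range(4):
        d=Q-c; a=((np.arctan2(d[:,1],d[:,0])+np.pi)/(2*np.pi)*72).astype(int); rr=np.hypot(*d.T)
        E=[]
        for b in range(73):
            k=np.where((a==b)&(rr<.095)&(rr>.055))[0]
            if len(k)>0: E.append(Q[k[np.argmax(rr[k])]])
        E=np.array(E)
        s=least_squares(lambda p:np.hypot(E[:,0]-p[0],E[:,1]-p[1])-p[2],[*c,.077],loss="soft_l1",f_scale=.002)
        c=s.x[:2]
    return c,s.x[2],len(E)
E
python3 - <<'E'
from h import *
for c in("top","scene"):
    f=manip.grab_frame(c);P=cloud(f);im=f["image"].astype(int)
    print(c,"caddy",caddy(f,(.487,-.235)))
    z=P[...,2]
    def box(n,m): 
        Q=P[m]; print(n,len(Q),np.round(np.percentile(Q,[1,99],0),3).tolist(), np.round(np.median(Q,0),3)); return Q
    m=(z>.028)&(z<.045)&(abs(P[...,0]-.42)<.08)&(abs(P[...,1])<.1)
    Q=box("settop",m); print(cv2.minAreaRect((Q[:,:2]*1000).astype(np.float32)))
    m=(abs(z)<.008)&(im[...,0]>170)&(im[...,1]>130)&(np.hypot(P[...,0]-.507,P[...,1]-.233)<.16)
    Q=box("mat",m); print(cv2.minEnclosingCircle((Q[:,:2]*1000).astype(np.float32)))
    for s in((.575,.027),(.57,-.392),(.648,-.36),(.318,-.158)):
        box("stick",(z>.08)&(z<.18)&(np.hypot(P[...,0]-s[0],P[...,1]-s[1])<.03))
    box("far",(z>.02)&(z<.2)&(P[...,0]>.64)&(P[...,0]<.9)&(abs(P[...,1]-.05)<.25))
    box("bump",(z>.02)&(z<.07)&(np.hypot(P[...,0]-.487,P[...,1]+.235)<.125))
E
```

```text
top caddy (array([ 0.48759515, -0.23174136]), np.float64(0.07641994560961393), 72)
settop 2485 [[0.371, -0.07, 0.03], [0.461, 0.075, 0.039]] [0.415 0.002 0.035]
((415.7936706542969, 2.4137039184570312), (150.0244140625, 90.85441589355469), 86.29536437988281)
mat 9143 [[0.383, 0.111, -0.004], [0.626, 0.355, 0.005]] [0.502 0.233 0.001]
((505.2983703613281, 233.16481018066406), 131.29959106445312)
stick 189 [[0.563, 0.018, 0.083], [0.584, 0.039, 0.17]] [0.568 0.027 0.158]
stick 252 [[0.555, -0.397, 0.082], [0.576, -0.377, 0.17]] [ 0.563 -0.382  0.144]
stick 252 [[0.639, -0.368, 0.082], [0.659, -0.347, 0.171]] [ 0.645 -0.354  0.145]
stick 140 [[0.311, -0.169, 0.084], [0.33, -0.147, 0.171]] [ 0.321 -0.154  0.165]
far 3864 [[0.771, -0.174, 0.021], [0.899, 0.299, 0.192]] [ 0.845 -0.044  0.034]
bump 1877 [[0.39, -0.327, 0.031], [0.583, -0.134, 0.059]] [ 0.448 -0.188  0.055]
scene caddy (array([ 0.49051159, -0.23007458]), np.float64(0.07665046288833768), 63)
settop 3026 [[0.375, -0.068, 0.029], [0.465, 0.078, 0.037]] [0.422 0.011 0.034]
((419.1033935546875, 4.184349060058594), (150.1611328125, 90.34550476074219), 86.5647964477539)
mat 19513 [[0.385, 0.113, -0.002], [0.629, 0.353, 0.003]] [0.509 0.24  0.001]
((505.79290771484375, 231.88633728027344), 131.6416015625)
stick 538 [[0.568, 0.022, 0.082], [0.588, 0.042, 0.169]] [0.581 0.037 0.138]
stick 417 [[0.558, -0.394, 0.081], [0.581, -0.375, 0.168]] [ 0.571 -0.38   0.131]
stick 466 [[0.642, -0.363, 0.081], [0.664, -0.345, 0.168]] [ 0.654 -0.35   0.131]
stick 416 [[0.315, -0.164, 0.081], [0.335, -0.144, 0.168]] [ 0.329 -0.149  0.131]
far 7027 [[0.815, -0.17, 0.021], [0.899, 0.051, 0.037]] [ 0.858 -0.041  0.033]
bump 2781 [[0.398, -0.291, 0.026], [0.589, -0.131, 0.068]] [ 0.527 -0.167  0.054]
```

Emit:
{"method": "send_rows", "body": {"translation": [[0,0,0],[0,0,0],[0,0,0],[0,0,0],[0,0,0],[0,0,0],[-0.4,-0.765,0],[-0.4,-0.765,0],[-0.4,-0.765,0],[-0.4,-0.765,0],[-0.4,-0.765,0],[-0.4,-0.765,0],[-0.4,-0.765,0],[-0.4,-0.765,0],[-0.4,-0.765,0],[-0.4,-0.765,0],[-0.4,-0.765,0],[-0.4,-0.765,0],[-0.4,-0.765,0],[-0.4,-0.765,0]], "delta_rot": [[0,0,-0.963],[0,0,-0.963],[0,0,-0.963],[0,0,-0.963],[0,0,-0.963],[0,0,-0.963],[0,0,0],[0,0,0],[0,0,0],[0,0,0],[0,0,0],[0,0,0],[0,0,0],[0,0,0],[0,0,0],[0,0,0],[0,0,0],[0,0,0],[0,0,0],[0,0,0]], "claw": [1,1,1,1,1,1,1,1,1,1,1,1,1,1,1,1,1,1,1,1], "force": 60}}

```text
clock: 2.57
eef_pos: [0.5146, 0.1516, 0.2317]
orientation: [0.0, 0.0, 1.0, 0.0]
ft_force: [0.2, 0.8, -0.2]
opening: 0.0855
grip_force: 0.0
```

Emit:
{"method": "send_rows", "body": {"translation": [[-0.385,-0.76,0],[-0.385,-0.76,0],[-0.385,-0.76,0],[-0.385,-0.76,0],[0,0,0],[0,0,0]], "delta_rot": [[0,0,0],[0,0,0],[0,0,0],[0,0,0],[0,0,0],[0,0,0]], "claw": [1,1,1,1,1,1]}}

```text
clock: 3.07
eef_pos: [0.5763, 0.0278, 0.2315]
orientation: [0.0, 0.003, 1.0, -0.001]
ft_force: [0.0, 0.6, 0.6]
opening: 0.0853
grip_force: 0.0
```

```bash
python3 - <<'E'
from h import *
s=st();f=manip.grab_frame("wrist")
Rt=R.from_quat(np.roll(s["orientation"],-1)).as_matrix()
T=np.eye(4);T[:3,:3]=Rt;T[:3,3]=s["eef_pos"];f["cam_to_world"]=T@f["hand_eye"]
print(s["eef_pos"],f["hand_eye"].round(3).tolist())
P=cloud(f);z=P[...,2];m=(z>.155)&(z<.18)&(np.hypot(P[...,0]-.576,P[...,1]-.03)<.035)
Q=P[m];print(len(Q),np.percentile(Q,[1,50,99],0).round(4),cv2.minEnclosingCircle((Q[:,:2]*1000).astype(np.float32)))
for n,zz in(("grip",.145),("ferrule",.03)):
  for d in manip.place_of("wrist",n): print(n,d["confidence"],d["centre"],world(f,*d["centre"],zz))
E
```

```text
[0.5762726  0.02784073 0.23153342] [[0.001, -0.963, -0.268, 0.068], [1.0, 0.0, 0.001, -0.0], [-0.001, -0.268, 0.963, -0.144], [0.0, 0.0, 0.0, 1.0]]
1171 [[0.563  0.018  0.1566]
 [0.5713 0.0282 0.1693]
 [0.5826 0.0388 0.1719]] ((574.0447387695312, 28.551740646362305), 11.568229675292969)
grip 0.76 [247.1, 323.8] [0.57505727 0.02992757 0.145     ]
ferrule 0.77 [212.7, 324.2] [0.57486872 0.03129961 0.03      ]
```

Emit:
{"method": "send_rows", "body": {"translation": [[0.05,0.02,0.5],[0,0,0.6],[0,0,0.6],[0,0,0.6],[0,0,0.39],[0,0,0],[0,0,0],[0,0,0],[0,0,0],[0,0,0],[0,0,0]], "delta_rot": [[0,0,0],[0,0,0],[0,0,0],[0,0,0],[0,0,0],[0,0,0],[0,0,0],[0,0,0],[0,0,0],[0,0,0],[0,0,0]], "claw": [1,1,1,1,1,1,0,0,0,0,0], "force": 60}}

```text
clock: 4.13
eef_pos: [0.5744, 0.0324, 0.125]
orientation: [0.001, 0.0, 1.0, 0.0]
ft_force: [0.1, 0.8, -0.1]
opening: 0.0252
grip_force: 0.1
```

Emit:
{"method": "send_rows", "body": {"translation": [[0,0,0],[0,0,0],[0,0,0]], "delta_rot": [[0,0,0],[0,0,0],[0,0,0]], "claw": [0,0,0]}}

```text
clock: 4.38
eef_pos: [0.5746, 0.0318, 0.1249]
orientation: [0.001, 0.001, 1.0, -0.0]
ft_force: [-1.1, -1.3, 5.1]
opening: 0.0218
grip_force: 59.1
```

Emit:
{"method": "send_rows", "body": {"translation": [[0,0,-0.5],[0,0,-0.85],[0,0,-0.85],[0,0,-0.85],[0,0,-0.85],[0,0,-0.85],[0.39,-0.735,0],[0.39,-0.735,0],[0.39,-0.735,0],[0.39,-0.735,0],[0.39,-0.735,0],[0.39,-0.735,0],[0.39,-0.735,0],[0.39,-0.735,0],[0.39,-0.735,0],[0.39,-0.735,0],[0.39,-0.735,0],[0.39,-0.735,0],[0,0,0],[0,0,0]], "delta_rot": [[0,0,0],[0,0,0],[0,0,0],[0,0,0],[0,0,0],[0,0,0],[0,0,0],[0,0,0],[0,0,0],[0,0,0],[0,0,0],[0,0,0],[0,0,0],[0,0,0],[0,0,0],[0,0,0],[0,0,0],[0,0,0],[0,0,0],[0,0,0]], "claw": [0,0,0,0,0,0,0,0,0,0,0,0,0,0,0,0,0,0,0,0]}}

```text
clock: 6.05
eef_pos: [0.3838, -0.3222, 0.3129]
orientation: [-0.001, 0.003, 1.0, 0.001]
ft_force: [1.1, 0.4, -2.9]
opening: 0.0215
grip_force: 58.9
```

```bash
cat > look.py <<'E'
from h import *
import sys
def look(prior,n=2):
    "caddy from both cameras (averaged), stick shaft from the same clouds, state"
    out=[];stk=[]
    s=st();p=s["eef_pos"]
    for c in("top","scene")*(n//2):
        f=manip.grab_frame(c); cd,r,k=caddy(f,prior); 
        P=cloud(f);z=P[...,2]
        foot=p[2]+.019-.145
        m=(z>foot+.065)&(z<foot+.115)&(np.hypot(P[...,0]-p[0],P[...,1]-p[1])<.022)
        Q=P[m][:,:2]
        if len(Q)>15:
            o=f["cam_to_world"][:2,3]
            v=least_squares(lambda q:np.hypot(Q[:,0]-q[0],Q[:,1]-q[1])-.0115,p[:2],loss="soft_l1",f_scale=.001).x
            stk.append(v)
        else: stk.append([np.nan]*2)
        out.append(cd); print(c,"caddy",cd.round(4),round(r,4),k,"stick",np.round(stk[-1],4),len(Q),"t",round(float(st()["clock"]),2))
    return s,np.array(out),np.array(stk)
E
python3 - <<'E'
from look import *
for i in range(3): print(st()["eef_pos"].round(4),st()["ft_force"].round(2))
look((.489,-.231)); s=st(); print(s["eef_pos"].round(4),s["ft_force"].round(2),s["joint_positions"].round(2))
f=manip.grab_frame("wrist"); cv2.imwrite("pics/w1.png",f["image"][:,:,::-1])
E
```

```text
[ 0.3838 -0.3222  0.3129] [ 1.14  0.39 -2.94]
[ 0.3838 -0.3222  0.3129] [ 1.14  0.39 -2.94]
[ 0.3838 -0.3222  0.3129] [ 1.14  0.39 -2.94]
top caddy [ 0.4876 -0.2316] 0.0764 72 stick [ 0.3839 -0.3233] 25 t 6.1
scene caddy [ 0.4905 -0.2297] 0.0767 63 stick [ 0.3874 -0.3203] 285 t 6.15
[ 0.3862 -0.3191  0.3128] [ 0.67  0.22 -1.68] [-0.06  0.01  0.68  1.87 -0.01  1.26  2.2 ]
```

Emit:
{"method": "send_rows", "body": {"translation": [[0,0,0.6],[0,0,0.6],[0,0,0.6],[0,0,0.6],[0,0,0.6],[0,0,0.6],[0,0,0.55],[0,0,0.3],[0,0,0],[0,0,0]], "delta_rot": [[0,0,0],[0,0,0],[0,0,0],[0,0,0],[0,0,0],[0,0,0],[0,0,0],[0,0,0],[0,0,0],[0,0,0]], "claw": [0,0,0,0,0,0,0,0,0,0]}}

```text
clock: 7.03
eef_pos: [0.3866, -0.3194, 0.1354]
orientation: [-0.001, -0.001, 1.0, 0.0]
ft_force: [-0.4, -0.3, -1.8]
opening: 0.0218
grip_force: 58.7
```

```bash
python3 - <<'E'
from look import *
look((.489,-.231)); s=st(); print(s["eef_pos"].round(4),s["ft_force"].round(2),s["joint_positions"].round(2))
for i in range(3):
  f=manip.grab_frame("scene"); s=st();print(s["eef_pos"].round(4),s["ft_force"].round(2))
cv2.imwrite("pics/s1.png",f["image"][60:360,60:460,::-1])
E
```

```text
top caddy [ 0.4876 -0.2317] 0.0764 72 stick [nan nan] 10 t 7.08
scene caddy [ 0.4905 -0.2299] 0.0766 63 stick [ 0.3896 -0.3199] 191 t 7.13
[ 0.3876 -0.3209  0.137 ] [-0.35 -0.13 -1.86] [ 0.01  0.26  0.67  2.06 -0.2   0.89  2.37]
[ 0.3876 -0.3211  0.1373] [-0.13 -0.14 -1.39]
[ 0.3875 -0.3211  0.1373] [ 0.41 -1.03 -0.74]
[ 0.3873 -0.3211  0.1371] [-0.33 -0.82 -2.1 ]
```

View pics/s1.png

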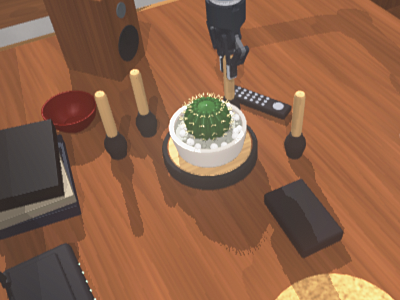

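The picture shows the stick held low behind the caddy, near crop (230,90), with a gap to the bumper. Next I'll write the steering planner.

```bash
cat > plan.py <<'E'
from look import *
import json,os
from scipy.interpolate import CubicSpline
W=np.array([[.489,-.231],[.548,-.178],[.597,-.10],[.615,0],[.603,.09],[.5655,.165],[.5055,.2325]])
q=np.r_[0,np.cumsum(np.hypot(*np.diff(W,axis=0).T))]; CS=CubicSpline(q,W); SG=np.linspace(0,q[-1],1200); PG=CS(SG)
BOX=np.array([[.457,-.075],[.467,.075]])
M,K,LAG,DT=4.5,300.,.10,1/240
def plan(c,v,f,cmd,rows=20,vmax=.03,acc=.012,pause=0.0):
    c,v,f=map(lambda a:np.array(a,float),(c,v,f)); fs=[f.copy()]; log=[]; sp0=np.linalg.norm(v)
    for i in range(int((rows/12+LAG)/DT)+2):
        j=np.argmin(np.hypot(*(PG-c).T)); rem=SG[-1]-SG[j]
        la=CS(min(SG[j]+.045,SG[-1])) if rem>.02 else PG[-1]
        d=la-c; L=np.linalg.norm(d); d=d/max(L,1e-6)
        sp=min(sp0+acc*i*DT,vmax,max(.7*(rem if rem>.02 else L)-.001,0))
        a=(sp*d-v)/.35; nv=np.linalg.norm(v)
        drag=(.4+10*nv)*(v/nv if nv>.003 else d)
        F=M*a+drag; Fm=np.linalg.norm(F); n=F/Fm; Fc=np.clip(Fm if F@d>0 else .25,.25,1.6)
        r=c-f; D=np.linalg.norm(r); 
        if D>.1255: ft=c-n*.1235; cap=.02 if D>.1285 else .008
        else: ft=c-n*(.124-Fc/K); cap=.06
        w=(ft-f)/.15; wn=np.linalg.norm(w); f=f+w*min(1,cap/max(wn,1e-9))*DT
        r=c-f; D=np.linalg.norm(r); Fa=max(0,.124-D)*K*r/D
        A=Fa-10*v; s=np.linalg.norm(A)
        if nv<.001 and s<.4: v=v*0
        else:
            u=v/nv if nv>.001 else A/s; dv=(A-.4*u)/M*DT
            v=v+dv
        c=c+v*DT; fs.append(f.copy()); log.append((c.copy(),v.copy(),np.linalg.norm(Fa)))
    fs=np.array(fs); t=np.arange(len(fs))*DT
    tt=np.arange(1,rows+1)/12+LAG
    T=np.c_[np.interp(tt,t,fs[:,0]),np.interp(tt,t,fs[:,1])]
    out=[];p=np.array(cmd,float)
    for g in T:
        k=np.round((g-p)/.04,2); out.append(k); p=p+k*.04
    e=log[int(rows/12/DT)]
    return np.array(out),p,e,log
def show(out,zc=0):
    print(json.dumps([[float(-a)+0.0,float(b),0] for a,b in out]))
def cycle(rows=20,vmax=.03,cams=("top",),**kw):
    S=json.load(open("S.json")); s=st(); f=s["eef_pos"][:2]; cp=np.array(S["c"]);ms=[]
    for cm in cams:
        fr=manip.grab_frame(cm); c,r,k=caddy(fr,cp); ms.append(c-np.array({"top":[-.0014,-.0009],"scene":[.0015,.0009]}[cm]))
    m=np.mean(ms,0); d=m-f; D=np.linalg.norm(d); vp=np.array(S["v"])
    v=vp+.3*(m-cp)/(S["rows"]/12) if np.linalg.norm(vp)>.004 else vp
    Fss=.4+10*np.linalg.norm(v) if np.linalg.norm(v)>.004 else .3
    c=f+d/D*(.124-Fss/K) if abs(D-.122)<.005 else m
    f2=st()["eef_pos"]
    print("t",round(float(s["clock"]),2),"caddy",m.round(4),"pred",cp.round(4),"r",round(r,4),k,"D",round(D,4),"ft",s["ft_force"].round(1),"cmd-f",(np.array(S["cmd"])-f).round(4),"z",f2[2].round(4),"q7",s["joint_positions"][6].round(2),"q6",s["joint_positions"][5].round(2))
    out,p,e,log=plan(c,v,f2[:2],S["cmd"],rows,vmax,**kw)
    print("end c",e[0].round(4),"v",e[1].round(4),"F",[round(float(l[2]),1) for l in log[::40]],"box",min(np.hypot(*(BOX-l[0]).T).min() for l in log).round(3))
    show(out); json.dump(dict(c=e[0].tolist(),v=e[1].tolist(),cmd=p.tolist(),rows=rows),open("S.json","w"))
E
python3 - <<'E'
from plan import *
print("clear",[round(float(np.hypot(*(PG-b).T).min()),3) for b in BOX],"len",q[-1], "u0",CS(0,1))
# whole-run check
c,v,f=(.489,-.2308),(0,0),(.3874,-.3211)
out,p,e,log=plan(c,v,f,f,rows=330)
for i in range(0,len(log),240): print(i/240,log[i][0].round(3),log[i][1].round(3),round(log[i][2],2))
out,p,e,log=plan(c,v,f,f,rows=20)
print(e); show(out); json.dump(dict(c=e[0].tolist(),v=e[1].tolist(),cmd=p.tolist(),rows=20),open("S.json","w"))
E
```

```text
clear [0.136, 0.131] len 0.5379916505326662 u0 [0.79729154 0.57411784]
0.0 [ 0.489 -0.231] [0. 0.] 0.0
1.0 [ 0.489 -0.231] [0. 0.] 0.24
2.0 [ 0.492 -0.229] [0.004 0.003] 0.47
3.0 [ 0.496 -0.225] [0.005 0.004] 0.47
4.0 [ 0.502 -0.22 ] [0.005 0.004] 0.47
5.0 [ 0.507 -0.216] [0.005 0.004] 0.47
6.0 [ 0.512 -0.211] [0.005 0.005] 0.47
7.0 [ 0.517 -0.207] [0.005 0.005] 0.47
8.0 [ 0.522 -0.202] [0.005 0.005] 0.47
9.0 [ 0.527 -0.197] [0.005 0.005] 0.47
10.0 [ 0.532 -0.193] [0.005 0.005] 0.47
11.0 [ 0.536 -0.188] [0.005 0.005] 0.47
12.0 [ 0.541 -0.183] [0.005 0.005] 0.47
13.0 [ 0.545 -0.177] [0.004 0.005] 0.47
14.0 [ 0.55  -0.172] [0.004 0.005] 0.47
15.0 [ 0.554 -0.167] [0.004 0.005] 0.47
16.0 [ 0.558 -0.162] [0.004 0.005] 0.47
17.0 [ 0.562 -0.156] [0.004 0.006] 0.47
18.0 [ 0.566 -0.151] [0.004 0.006] 0.47
19.0 [ 0.57  -0.145] [0.004 0.006] 0.47
20.0 [ 0.574 -0.139] [0.004 0.006] 0.47
21.0 [ 0.577 -0.133] [0.003 0.006] 0.47
22.0 [ 0.581 -0.127] [0.003 0.006] 0.47
23.0 [ 0.584 -0.121] [0.003 0.006] 0.47
24.0 [ 0.587 -0.115] [0.003 0.006] 0.47
25.0 [ 0.59  -0.109] [0.003 0.006] 0.47
26.0 [ 0.592 -0.103] [0.003 0.006] 0.47
27.0 [ 0.595 -0.096] [0.002 0.006] 0.47
(array([ 0.49030921, -0.22973971]), array([0.00344631, 0.0027931 ]), np.float64(0.44615889281877236))
[[-0.04, 0.08, 0], [-0.01, 0.04, 0], [-0.02, 0.04, 0], [-0.01, 0.03, 0], [-0.01, 0.02, 0], [-0.01, 0.01, 0], [-0.01, 0.02, 0], [0.0, 0.01, 0], [-0.01, 0.02, 0], [-0.02, 0.03, 0], [-0.01, 0.02, 0], [-0.01, 0.01, 0], [0.0, 0.0, 0], [0.0, 0.0, 0], [-0.01, 0.01, 0], [0.0, 0.0, 0], [-0.01, 0.01, 0], [-0.01, 0.0, 0], [0.0, 0.01, 0], [-0.01, 0.0, 0]]
```

```bash
sed -i 's|w=(ft-f)/.15; wn|w=(ft-f)/.15+(v if D<=.1255 else 0); wn|' plan.py
cat > t.py <<'E'
from plan import *
c,v,f=(.489,-.2308),(0,0),(.3874,-.3211)
out,p,e,log=plan(c,v,f,f,rows=400)
for i in range(0,len(log),360): print(i/240,log[i][0].round(3),log[i][1].round(3),round(log[i][2],2))
F=np.array([l[2] for l in log]); i=np.argmax(F>.3); print("Fmin/max",F[i:].min(),F.max())
out,p,e,log=plan(c,v,f,f,rows=20)
print(e); show(out); json.dump(dict(c=e[0].tolist(),v=e[1].tolist(),cmd=p.tolist(),rows=20),open("S.json","w"))
E
python3 t.py
```

```text
0.0 [ 0.489 -0.231] [0. 0.] 0.0
1.5 [ 0.49 -0.23] [0.006 0.005] 0.59
3.0 [ 0.515 -0.209] [0.024 0.021] 0.74
4.5 [ 0.55  -0.174] [0.022 0.025] 0.74
6.0 [ 0.58  -0.134] [0.017 0.029] 0.74
7.5 [ 0.601 -0.088] [0.011 0.032] 0.74
9.0 [ 0.612 -0.038] [0.004 0.033] 0.74
10.5 [0.615 0.012] [-0.001  0.034] 0.74
12.0 [0.61  0.062] [-0.006  0.033] 0.74
13.5 [0.595 0.11 ] [-0.013  0.031] 0.74
15.0 [0.572 0.155] [-0.018  0.028] 0.74
16.5 [0.542 0.195] [-0.022  0.025] 0.73
18.0 [0.513 0.226] [-0.011  0.011] 0.48
19.5 [0.506 0.232] [-0.002  0.002] 0.44
21.0 [0.502 0.236] [-0.002  0.002] 0.45
22.5 [0.499 0.239] [-0.003  0.002] 0.42
24.0 [0.494 0.24 ] [-0.004  0.   ] 0.48
25.5 [0.479 0.235] [-0.016 -0.011] 0.68
27.0 [0.443 0.187] [-0.022 -0.044] 0.93
28.5 [0.422 0.115] [-0.004 -0.038] 0.07
30.0 [0.433 0.071] [ 0.014 -0.027] 0.83
31.5 [0.458 0.045] [ 0.015 -0.007] 0.53
33.0 [0.477 0.043] [0.014 0.004] 0.61
Fmin/max 0.0 1.3120947614177483
(array([ 0.49139378, -0.22886095]), array([0.00933984, 0.0075728 ]), np.float64(0.6175848847021783))
[[-0.04, 0.08, 0], [-0.01, 0.04, 0], [-0.02, 0.04, 0], [-0.01, 0.03, 0], [-0.01, 0.02, 0], [-0.01, 0.01, 0], [-0.01, 0.02, 0], [0.0, 0.01, 0], [-0.01, 0.02, 0], [-0.02, 0.03, 0], [-0.01, 0.02, 0], [-0.01, 0.01, 0], [0.0, 0.0, 0], [-0.01, 0.01, 0], [0.0, 0.0, 0], [-0.01, 0.01, 0], [-0.02, 0.01, 0], [-0.01, 0.01, 0], [-0.02, 0.02, 0], [-0.03, 0.01, 0]]
```

```bash
sed -i 's|        r=c-f; D=np.linalg.norm(r); Fa=|        r=c-f; D=np.linalg.norm(r); Fa=|; s|; f=f+w\*min|; w=w*(0 if rem<.012 and L<.005 else 1); f=f+w*min|' plan.py; sed -i 's/rows=20,vmax=.03,acc=.012/rows=20,vmax=.03,acc=.012/' plan.py; python3 t.py | tail -12
```

```text
21.0 [0.509 0.23 ] [-0.  0.] 0.15
22.5 [0.509 0.23 ] [-0.  0.] 0.15
24.0 [0.509 0.23 ] [-0.  0.] 0.15
25.5 [0.509 0.23 ] [-0.  0.] 0.15
27.0 [0.509 0.23 ] [-0.  0.] 0.15
28.5 [0.509 0.23 ] [-0.  0.] 0.15
30.0 [0.509 0.23 ] [-0.  0.] 0.15
31.5 [0.509 0.23 ] [-0.  0.] 0.15
33.0 [0.509 0.23 ] [-0.  0.] 0.15
Fmin/max 0.1485591983446999 0.7388887695452027
(array([ 0.49139378, -0.22886095]), array([0.00933984, 0.0075728 ]), np.float64(0.6175848847021783))
[[-0.04, 0.08, 0], [-0.01, 0.04, 0], [-0.02, 0.04, 0], [-0.01, 0.03, 0], [-0.01, 0.02, 0], [-0.01, 0.01, 0], [-0.01, 0.02, 0], [0.0, 0.01, 0], [-0.01, 0.02, 0], [-0.02, 0.03, 0], [-0.01, 0.02, 0], [-0.01, 0.01, 0], [0.0, 0.0, 0], [-0.01, 0.01, 0], [0.0, 0.0, 0], [-0.01, 0.01, 0], [-0.02, 0.01, 0], [-0.01, 0.01, 0], [-0.02, 0.02, 0], [-0.03, 0.01, 0]]
```

Emit:
{"method": "send_rows", "body": {"translation": [[-0.04,0.08,0.05],[-0.01,0.04,0],[-0.02,0.04,0],[-0.01,0.03,0],[-0.01,0.02,0],[-0.01,0.01,0],[-0.01,0.02,0],[0,0.01,0],[-0.01,0.02,0],[-0.02,0.03,0],[-0.01,0.02,0],[-0.01,0.01,0],[0,0,0],[-0.01,0.01,0],[0,0,0],[-0.01,0.01,0],[-0.02,0.01,0],[-0.01,0.01,0],[-0.02,0.02,0],[-0.03,0.01,0]], "delta_rot": [[0,0,0],[0,0,0],[0,0,0],[0,0,0],[0,0,0],[0,0,0],[0,0,0],[0,0,0],[0,0,0],[0,0,0],[0,0,0],[0,0,0],[0,0,0],[0,0,0],[0,0,0],[0,0,0],[0,0,0],[0,0,0],[0,0,0],[0,0,0]], "claw": [0,0,0,0,0,0,0,0,0,0,0,0,0,0,0,0,0,0,0,0]}}

```text
clock: 8.95
eef_pos: [0.3964, -0.3043, 0.1336]
orientation: [-0.0, 0.0, 1.0, 0.0]
ft_force: [-0.1, -0.8, -1.1]
opening: 0.022
grip_force: 58.7
```

```bash
python3 -c "
from plan import *
cycle(20,cams=('top','scene'))"
```

```text
t 8.95 caddy [ 0.4929 -0.2291] pred [ 0.4914 -0.2289] r 0.0768 64 D 0.1223 ft [-0.1 -0.8 -1.1] cmd-f [ 0.0014 -0.0008] z 0.1337 q7 2.33 q6 0.88
end c [ 0.5185 -0.207 ] v [0.0212 0.0198] F [0.7, 0.6, 0.6, 0.6, 0.6, 0.6, 0.7, 0.7, 0.7, 0.7, 0.7] box 0.145
[[-0.05, 0.02, 0], [-0.04, 0.01, 0], [-0.03, 0.01, 0], [-0.04, 0.01, 0], [-0.03, 0.01, 0], [-0.04, 0.02, 0], [-0.04, 0.01, 0], [-0.04, 0.01, 0], [-0.04, 0.02, 0], [-0.04, 0.02, 0], [-0.04, 0.02, 0], [-0.04, 0.02, 0], [-0.05, 0.02, 0], [-0.05, 0.02, 0], [-0.04, 0.03, 0], [-0.05, 0.02, 0], [-0.05, 0.03, 0], [-0.06, 0.03, 0], [-0.05, 0.03, 0], [-0.06, 0.03, 0]]
```

Emit:
{"method": "send_rows", "body": {"translation": [[-0.05,0.02,0],[-0.04,0.01,0],[-0.03,0.01,0],[-0.04,0.01,0],[-0.03,0.01,0],[-0.04,0.02,0],[-0.04,0.01,0],[-0.04,0.01,0],[-0.04,0.02,0],[-0.04,0.02,0],[-0.04,0.02,0],[-0.04,0.02,0],[-0.05,0.02,0],[-0.05,0.02,0],[-0.04,0.03,0],[-0.05,0.02,0],[-0.05,0.03,0],[-0.06,0.03,0],[-0.05,0.03,0],[-0.06,0.03,0]], "delta_rot": [[0,0,0],[0,0,0],[0,0,0],[0,0,0],[0,0,0],[0,0,0],[0,0,0],[0,0,0],[0,0,0],[0,0,0],[0,0,0],[0,0,0],[0,0,0],[0,0,0],[0,0,0],[0,0,0],[0,0,0],[0,0,0],[0,0,0],[0,0,0]], "claw": [0,0,0,0,0,0,0,0,0,0,0,0,0,0,0,0,0,0,0,0]}}

```text
clock: 10.72
eef_pos: [0.4319, -0.2887, 0.1336]
orientation: [-0.0, 0.0, 1.0, 0.0]
ft_force: [-0.7, -0.9, -1.3]
opening: 0.0218
grip_force: 58.8
```

```bash
python3 -c "
from plan import *
cycle(20)"
```

```text
t 10.72 caddy [ 0.5282 -0.2142] pred [ 0.5185 -0.207 ] r 0.0765 72 D 0.1217 ft [-0.7 -0.9 -1.3] cmd-f [ 0.0011 -0.0008] z 0.1337 q7 2.28 q6 0.89
end c [ 0.5531 -0.181 ] v [0.0163 0.0282] F [1.0, 0.4, 0.3, 0.6, 0.7, 0.8, 0.8, 0.7, 0.7, 0.7, 0.7] box 0.142
[[-0.22, -0.12, 0], [-0.11, -0.05, 0], [-0.12, -0.05, 0], [-0.11, -0.05, 0], [-0.12, -0.05, 0], [-0.11, -0.04, 0], [-0.09, -0.02, 0], [-0.09, -0.0, 0], [-0.07, 0.01, 0], [-0.06, 0.02, 0], [-0.06, 0.03, 0], [-0.06, 0.04, 0], [-0.04, 0.04, 0], [-0.05, 0.05, 0], [-0.04, 0.05, 0], [-0.04, 0.05, 0], [-0.03, 0.06, 0], [-0.04, 0.05, 0], [-0.03, 0.06, 0], [-0.04, 0.06, 0]]
```

```bash
python3 - <<'E'
s=open("plan.py").read()
a=s.index("        w=(ft-f)/.15"); b=s.index("        A=Fa-10*v")
s=s[:a]+'''        rn=r/D; tn=np.array([-rn[1],rn[0]])
        if D>.1255:
            w=(ft-f)/.15; w*=min(1,cap/max(np.linalg.norm(w),1e-9))
        else:
            Fc=np.clip(F@rn,.3,1.6); ang=np.arctan2(n@tn,n@rn)
            w=v+rn*np.clip((D-(.124-Fc/K))/.15,-.03,.03)-tn*np.clip(.122*ang/.5,-TC,TC)
        if rem<.012 and L<.005: w=w*0
        slip=(w-v)@tn
        f=f+w*DT
        r=c-f; D=np.linalg.norm(r); N=max(0,.124-D)*K; Fa=N*r/D+MU*N*np.tanh(slip/.003)*tn
'''+s[b:]
s=s.replace("M,K,LAG,DT=4.5,300.,.10,1/240","M,K,LAG,DT=4.5,300.,.05,1/240\nMU,TC=.3,.02")
open("plan.py","w").write(s)
E
python3 - <<'E'
from plan import *
import plan
c,v,f,cmd=(.5282,-.2142),(.024,.013),(.4327,-.2892),(.4330,-.2895)
for mu in(0,.3):
    plan.MU=mu
    for rows,vm in((200,.025),(20,.016)):
        out,p,e,log=plan.plan(c,v,f,cmd,rows,vm)
        print(mu,[l[0].round(3).tolist()+[round(float(l[2]),2)] for l in log[::max(1,len(log)//12)]])
print(e); show(out); json.dump(dict(c=e[0].tolist(),v=e[1].tolist(),cmd=p.tolist(),rows=20),open("S.json","w"))
E
```

```text
0 [[0.528, -0.214, 0.8], [0.557, -0.189, 0.66], [0.577, -0.158, 0.67], [0.592, -0.123, 0.68], [0.604, -0.087, 0.68], [0.612, -0.049, 0.68], [0.616, -0.011, 0.68], [0.616, 0.027, 0.68], [0.611, 0.065, 0.67], [0.601, 0.102, 0.67], [0.586, 0.137, 0.67], [0.566, 0.169, 0.68], [0.542, 0.199, 0.68]]
0 [[0.528, -0.214, 0.8], [0.532, -0.212, 0.64], [0.535, -0.21, 0.58], [0.538, -0.208, 0.56], [0.54, -0.206, 0.56], [0.542, -0.204, 0.56], [0.544, -0.202, 0.56], [0.546, -0.2, 0.56], [0.548, -0.198, 0.57], [0.549, -0.196, 0.57], [0.551, -0.194, 0.57], [0.552, -0.192, 0.57], [0.554, -0.191, 0.57]]
0.3 [[0.528, -0.214, 0.84], [0.563, -0.197, 0.65], [0.59, -0.175, 0.65], [0.612, -0.148, 0.66], [0.629, -0.116, 0.66], [0.641, -0.082, 0.66], [0.647, -0.046, 0.67], [0.65, -0.009, 0.67], [0.648, 0.028, 0.67], [0.644, 0.065, 0.67], [0.635, 0.101, 0.66], [0.622, 0.136, 0.66], [0.604, 0.168, 0.67]]
0.3 [[0.528, -0.214, 0.83], [0.532, -0.212, 0.66], [0.536, -0.211, 0.59], [0.539, -0.209, 0.57], [0.542, -0.208, 0.56], [0.545, -0.207, 0.56], [0.547, -0.205, 0.56], [0.549, -0.204, 0.55], [0.552, -0.203, 0.55], [0.554, -0.202, 0.55], [0.556, -0.201, 0.55], [0.558, -0.2, 0.55], [0.56, -0.199, 0.55]]
(array([ 0.55971361, -0.19960428]), array([0.01431552, 0.00683287]), np.float64(0.5505695796069516))
[[-0.08, 0.03, 0], [-0.05, 0.01, 0], [-0.06, 0.02, 0], [-0.05, 0.01, 0], [-0.05, 0.02, 0], [-0.05, 0.01, 0], [-0.05, 0.01, 0], [-0.05, 0.01, 0], [-0.04, 0.01, 0], [-0.04, 0.01, 0], [-0.05, 0.01, 0], [-0.04, 0.01, 0], [-0.04, 0.0, 0], [-0.04, 0.01, 0], [-0.04, 0.0, 0], [-0.04, 0.01, 0], [-0.04, 0.0, 0], [-0.04, 0.0, 0], [-0.04, 0.01, 0], [-0.04, -0.0, 0]]
```

```bash
sed -i 's|a=(sp\*d-v)/.35|e=sp*d-v; el=e-(e@d)*d; a=(e-el)/.35+el/TL|; s|^MU,TC=.*|MU,TC,TL=.3,.02,.18|' plan.py
python3 - <<'E'
from plan import *
import plan
c,v,f,cmd=(.5282,-.2142),(.024,.013),(.4327,-.2892),(.4330,-.2895)
for mu in(0,.3):
    plan.MU=mu
    for rows,vm in((200,.025),(20,.016)):
        out,p,e,log=plan.plan(c,v,f,cmd,rows,vm)
        print(mu,[l[0].round(3).tolist()+[round(float(l[2]),2)] for l in log[::max(1,len(log)//10)]])
print(e); show(out); json.dump(dict(c=e[0].tolist(),v=e[1].tolist(),cmd=p.tolist(),rows=20),open("S.json","w"))
E
```

```text
0 [[0.528, -0.214, 0.8], [0.558, -0.186, 0.65], [0.579, -0.149, 0.68], [0.595, -0.106, 0.68], [0.608, -0.061, 0.68], [0.614, -0.016, 0.68], [0.613, 0.03, 0.68], [0.606, 0.076, 0.68], [0.591, 0.119, 0.68], [0.569, 0.159, 0.68], [0.541, 0.196, 0.68]]
0 [[0.528, -0.214, 0.8], [0.532, -0.212, 0.58], [0.536, -0.209, 0.53], [0.538, -0.207, 0.52], [0.541, -0.205, 0.53], [0.543, -0.203, 0.54], [0.545, -0.201, 0.55], [0.547, -0.199, 0.55], [0.548, -0.197, 0.56], [0.55, -0.195, 0.56], [0.552, -0.193, 0.56]]
0.3 [[0.528, -0.214, 0.83], [0.562, -0.196, 0.6], [0.587, -0.172, 0.63], [0.607, -0.139, 0.66], [0.619, -0.096, 0.69], [0.617, -0.05, 0.69], [0.604, -0.006, 0.68], [0.611, 0.038, 0.66], [0.621, 0.077, 0.6], [0.621, 0.11, 0.6], [0.611, 0.142, 0.62]]
0.3 [[0.528, -0.214, 0.83], [0.533, -0.212, 0.59], [0.537, -0.21, 0.52], [0.54, -0.209, 0.5], [0.543, -0.207, 0.51], [0.545, -0.206, 0.52], [0.547, -0.205, 0.52], [0.549, -0.204, 0.53], [0.551, -0.203, 0.54], [0.553, -0.201, 0.54], [0.555, -0.2, 0.54]]
(array([ 0.55437494, -0.20026916]), array([0.01102384, 0.00803425]), np.float64(0.5404160914202276))
[[-0.11, -0.01, 0], [-0.07, -0.01, 0], [-0.07, -0.02, 0], [-0.08, -0.01, 0], [-0.06, -0.01, 0], [-0.07, -0.01, 0], [-0.06, -0.02, 0], [-0.06, -0.01, 0], [-0.06, -0.02, 0], [-0.06, -0.01, 0], [-0.05, -0.01, 0], [-0.06, -0.02, 0], [-0.06, -0.01, 0], [-0.05, -0.01, 0], [-0.06, -0.01, 0], [-0.05, -0.02, 0], [-0.06, -0.01, 0], [-0.06, -0.01, 0], [-0.05, -0.0, 0], [-0.06, -0.01, 0]]
```

Emit:
{"method": "send_rows", "body": {"translation": [[-0.08,0,0],[-0.08,-0.01,0],[-0.08,-0.02,0],[-0.08,-0.02,0],[-0.07,-0.01,0],[-0.07,-0.01,0],[-0.06,-0.02,0],[-0.06,-0.01,0],[-0.06,-0.02,0],[-0.06,-0.01,0],[-0.05,-0.01,0],[-0.06,-0.02,0],[-0.06,-0.01,0],[-0.05,-0.01,0],[-0.06,-0.01,0],[-0.05,-0.02,0],[-0.06,-0.01,0],[-0.06,-0.01,0],[-0.05,0,0],[-0.06,-0.01,0]], "delta_rot": [[0,0,0],[0,0,0],[0,0,0],[0,0,0],[0,0,0],[0,0,0],[0,0,0],[0,0,0],[0,0,0],[0,0,0],[0,0,0],[0,0,0],[0,0,0],[0,0,0],[0,0,0],[0,0,0],[0,0,0],[0,0,0],[0,0,0],[0,0,0]], "claw": [0,0,0,0,0,0,0,0,0,0,0,0,0,0,0,0,0,0,0,0]}}

```text
clock: 12.43
eef_pos: [0.4823, -0.2985, 0.1337]
orientation: [-0.0, 0.0, 1.0, 0.0]
ft_force: [-0.3, -1.0, -1.8]
opening: 0.0216
grip_force: 58.8
```

```bash
cp S.json S2.json; python3 -c "
from plan import *
cycle(20,.02)"
```

```text
t 12.43 caddy [ 0.5548 -0.1999] pred [ 0.5544 -0.2003] r 0.0764 72 D 0.1223 ft [-0.3 -1.  -1.8] cmd-f [ 0.0011 -0.0006] z 0.1338 q7 2.28 q6 0.93
end c [ 0.5756 -0.1797] v [0.012  0.0152] F [0.7, 0.6, 0.6, 0.6, 0.6, 0.6, 0.6, 0.6, 0.6, 0.6, 0.6] box 0.158
[[-0.08, -0.0, 0], [-0.06, -0.0, 0], [-0.06, -0.01, 0], [-0.06, 0.0, 0], [-0.07, 0.0, 0], [-0.06, 0.0, 0], [-0.06, 0.01, 0], [-0.06, -0.0, 0], [-0.06, 0.0, 0], [-0.07, 0.01, 0], [-0.06, 0.01, 0], [-0.06, 0.01, 0], [-0.07, 0.0, 0], [-0.06, 0.02, 0], [-0.07, 0.01, 0], [-0.06, 0.01, 0], [-0.06, 0.01, 0], [-0.07, 0.02, 0], [-0.06, 0.01, 0], [-0.07, 0.02, 0]]
```

Emit:
{"method": "send_rows", "body": {"translation": [[-0.07,0,0],[-0.07,0,0],[-0.06,-0.01,0],[-0.06,0,0],[-0.07,0,0],[-0.06,0,0],[-0.06,0.01,0],[-0.06,0,0],[-0.06,0,0],[-0.07,0.01,0],[-0.06,0.01,0],[-0.06,0.01,0],[-0.07,0,0],[-0.06,0.02,0],[-0.07,0.01,0],[-0.06,0.01,0],[-0.06,0.01,0],[-0.07,0.02,0],[-0.06,0.01,0],[-0.07,0.02,0]], "delta_rot": [[0,0,0],[0,0,0],[0,0,0],[0,0,0],[0,0,0],[0,0,0],[0,0,0],[0,0,0],[0,0,0],[0,0,0],[0,0,0],[0,0,0],[0,0,0],[0,0,0],[0,0,0],[0,0,0],[0,0,0],[0,0,0],[0,0,0],[0,0,0]], "claw": [0,0,0,0,0,0,0,0,0,0,0,0,0,0,0,0,0,0,0,0]}}

```text
clock: 14.15
eef_pos: [0.5335, -0.2933, 0.1336]
orientation: [-0.0, 0.0, 1.0, -0.0]
ft_force: [-0.8, 0.1, -1.3]
opening: 0.0219
grip_force: 58.7
```

```bash
cp S.json S2.json; python3 -c "
from plan import *
cycle(20,.025)"
```

```text
t 14.15 caddy [ 0.558  -0.1735] pred [ 0.5756 -0.1797] r 0.0764 72 D 0.1223 ft [-0.8  0.1 -1.3] cmd-f [ 0.0011 -0.0006] z 0.1337 q7 2.25 q6 0.97
end c [ 0.5601 -0.1377] v [0.0032 0.021 ] F [0.8, 0.7, 0.6, 0.6, 0.6, 0.6, 0.6, 0.6, 0.6, 0.6, 0.6] box 0.12
[[0.05, 0.09, 0], [0.04, 0.05, 0], [0.04, 0.06, 0], [0.04, 0.06, 0], [0.05, 0.05, 0], [0.04, 0.06, 0], [0.04, 0.06, 0], [0.04, 0.06, 0], [0.04, 0.06, 0], [0.04, 0.06, 0], [0.03, 0.05, 0], [0.04, 0.06, 0], [0.04, 0.06, 0], [0.03, 0.07, 0], [0.04, 0.06, 0], [0.03, 0.06, 0], [0.03, 0.06, 0], [0.04, 0.06, 0], [0.03, 0.06, 0], [0.03, 0.07, 0]]
```

```bash
cat > fit.py <<'E'
import numpy as np
C=[(np.array([.4929,-.2291]),np.array([.3972,-.3045]))]
obs=[(.5282,-.2142),(.5548,-.1999),(.558,-.1735)]
cmds=[
[[-0.05,0.02],[-0.04,0.01],[-0.03,0.01],[-0.04,0.01],[-0.03,0.01],[-0.04,0.02],[-0.04,0.01],[-0.04,0.01],[-0.04,0.02],[-0.04,0.02],[-0.04,0.02],[-0.04,0.02],[-0.05,0.02],[-0.05,0.02],[-0.04,0.03],[-0.05,0.02],[-0.05,0.03],[-0.06,0.03],[-0.05,0.03],[-0.06,0.03]],
[[-0.08,0],[-0.08,-0.01],[-0.08,-0.02],[-0.08,-0.02],[-0.07,-0.01],[-0.07,-0.01],[-0.06,-0.02],[-0.06,-0.01],[-0.06,-0.02],[-0.06,-0.01],[-0.05,-0.01],[-0.06,-0.02],[-0.06,-0.01],[-0.05,-0.01],[-0.06,-0.01],[-0.05,-0.02],[-0.06,-0.01],[-0.06,-0.01],[-0.05,0],[-0.06,-0.01]],
[[-0.07,0],[-0.07,0],[-0.06,-0.01],[-0.06,0],[-0.07,0],[-0.06,0],[-0.06,0.01],[-0.06,0],[-0.06,0],[-0.07,0.01],[-0.06,0.01],[-0.06,0.01],[-0.07,0],[-0.06,0.02],[-0.07,0.01],[-0.06,0.01],[-0.06,0.01],[-0.07,0.02],[-0.06,0.01],[-0.07,0.02]]]
def run(mode,mu=0,lag=.05,dt=1/480,v0=(.006,.005)):
    c,f=C[0][0].copy(),C[0][1].copy(); v=np.array(v0); cmd=f+[.0005,-.0004]; res=[];fmn=9
    for cy in cmds:
        for row in cy+[[0,0]]:
            d=np.array([-row[0],row[1]])*.04; T=1/12 if row!=[0,0] or True else 0
            T=.05 if row is cy else 1/12
            n=int(T/dt) if row!=[0,0] else int(.05/dt)
            for i in range(n):
                g=cmd+d*(i+1)/n; fo=f; f=f+(g-f)*dt/lag; fv=(f-fo)/dt
                r=c-f; D=np.hypot(*r); N=max(0,.124-D)*300; u=r/D; t=np.array([-u[1],u[0]])
                A=N*u+mu*N*np.tanh((fv-v)@t/.003)*t-10*v
                if mode=="iso": A=A-.4*v/max(np.hypot(*v),1e-3)
                else: A=A-.4*np.clip(v/5e-4,-1,1)
                v=v+A/4.5*dt; c=c+v*dt; fmn=min(fmn,N)
            cmd=cmd+d
        res.append(c.round(4).tolist())
    return res,round(fmn,2)
if __name__=="__main__":
    print(obs)
    for a in(("iso",0),("iso",.3),("ax",0),("ax",.3)): print(a,run(*a))
E
python3 fit.py
```

```text
[(0.5282, -0.2142), (0.5548, -0.1999), (0.558, -0.1735)]
('iso', 0) ([[0.5204, -0.2052], [0.5346, -0.1879], [0.539, -0.1715]], np.float64(0.38))
('iso', 0.3) ([[0.5254, -0.2107], [0.5493, -0.196], [0.5672, -0.1761]], np.float64(0.37))
('ax', 0) ([[0.5252, -0.2114], [0.5435, -0.1929], [0.5438, -0.1718]], np.float64(0.43))
('ax', 0.3) ([[0.5274, -0.214], [0.5673, -0.211], [0.6131, -0.2016]], np.float64(0.47))
```

```bash
python3 - <<'E'
from fit import *
for m in("iso","ax"):
  for mu in(0,.03,.06,.09,.12,.2):
    r,f=run(m,mu); print(m,mu,r,f,np.round(np.hypot(*(np.array(r)-obs).T)*1000,1))
E
```

```text
iso 0 [[0.5204, -0.2052], [0.5346, -0.1879], [0.539, -0.1715]] 0.38 [11.9 23.5 19.1]
iso 0.03 [[0.5212, -0.206], [0.5365, -0.1888], [0.5421, -0.1717]] 0.38 [10.8 21.4 16. ]
iso 0.06 [[0.5219, -0.2069], [0.5384, -0.1898], [0.5452, -0.172]] 0.38 [ 9.6 19.3 12.9]
iso 0.09 [[0.5226, -0.2076], [0.5402, -0.1907], [0.5483, -0.1723]] 0.38 [ 8.7 17.3  9.8]
iso 0.12 [[0.5232, -0.2083], [0.5419, -0.1916], [0.5513, -0.1727]] 0.38 [ 7.7 15.3  6.7]
iso 0.2 [[0.5244, -0.2096], [0.5456, -0.1937], [0.5588, -0.174]] 0.37 [ 6.  11.1  0.9]
ax 0 [[0.5252, -0.2114], [0.5435, -0.1929], [0.5438, -0.1718]] 0.43 [ 4.1 13.3 14.3]
ax 0.03 [[0.5263, -0.2126], [0.5491, -0.1965], [0.5499, -0.1725]] 0.44 [2.5 6.6 8.2]
ax 0.06 [[0.5267, -0.2132], [0.553, -0.1992], [0.5563, -0.1735]] 0.49 [1.8 1.9 1.7]
ax 0.09 [[0.527, -0.2135], [0.5562, -0.2016], [0.5634, -0.1752]] 0.48 [1.4 2.2 5.7]
ax 0.12 [[0.5271, -0.2137], [0.5591, -0.2039], [0.5733, -0.1783]] 0.56 [ 1.2  5.9 16. ]
ax 0.2 [[0.5273, -0.2139], [0.5647, -0.2087], [0.6003, -0.1919]] 0.57 [ 0.9 13.2 46.1]
```

```bash
python3 - <<'E'
s=open("plan.py").read()
a=s.index("def plan("); b=s.index("def show(")
s=s[:a]+'''def plan(c,v,f,cmd,rows=20,vmax=.03,acc=.015):
    c,v,f=map(lambda a:np.array(a,float),(c,v,f)); fs=[f.copy()]; log=[]; sp0=np.linalg.norm(v)
    for i in range(int((rows/12+LAG)/DT)+2):
        j=np.argmin(np.hypot(*(PG-c).T)); rem=SG[-1]-SG[j]
        d=CS(min(SG[j]+.03,SG[-1]))-c; L=np.linalg.norm(d); d=d/max(L,1e-6)
        sp=min(sp0+acc*i*DT,vmax,max(.7*(rem if rem>.03 else L),.008)); vd=sp*d
        e=vd-v; F=M*e/.35+10*vd+.4*vd/(abs(vd)+.0015)
        n=F/np.linalg.norm(F)
        r=c-f; D=np.linalg.norm(r); rn=r/D; tn=np.array([-rn[1],rn[0]]); ang=np.arctan2(n@tn,n@rn)
        Fc=np.clip(F@rn-1.2*max(0,abs(ang)-.15),.33,1.3)
        w=v*.9+rn*np.clip((D-(.124-Fc/K))/.12,-.02,.02)-tn*np.clip(.122*ang/.4,-TC,TC)
        if L<.006 and rem<.02: w=w*0
        slip=(w-v)@tn; f=f+w*DT
        r=c-f; D=np.linalg.norm(r); N=max(0,.124-D)*K
        A=N*r/D+MU*N*np.tanh(slip/.003)*tn-10*v-.4*np.clip(v/5e-4,-1,1)
        v=v+A/M*DT; c=c+v*DT; fs.append(f.copy()); log.append((c.copy(),v.copy(),N,np.degrees(np.arctan2(r[1],r[0]))))
    fs=np.array(fs); t=np.arange(len(fs))*DT; tt=np.arange(1,rows+1)/12+LAG
    T=np.c_[np.interp(tt,t,fs[:,0]),np.interp(tt,t,fs[:,1])]
    out=[];p=np.array(cmd,float)
    for g in T:
        k=np.round((g-p)/.04,2); out.append(k); p=p+k*.04
    return np.array(out),p,log[int(rows/12/DT)],log
'''+s[b:]
a=s.index("    v=vp+.3*"); b=s.index("    f2=st()")
s=s[:a]+'''    v=vp; Np=S.get("N",.6); c=f+d/D*(.124-Np/K) if abs(D-.1225)<.004 else m
'''+s[b:]
s=s.replace("cmd=p.tolist(),rows=rows)","cmd=p.tolist(),rows=rows,N=float(e[2]))")
a=s.index("W=np.array("); b=s.index("BOX=")
s=s[:a]+'''W=np.array([[.558,-.1735],[.573,-.156],[.590,-.135],[.600,-.11],[.604,-.08],[.605,0],[.604,.09],[.600,.12],[.590,.145],[.5655,.1725],[.5055,.2325]])
from scipy.interpolate import PchipInterpolator
q=np.r_[0,np.cumsum(np.hypot(*np.diff(W,axis=0).T))]; CS=PchipInterpolator(q,W); SG=np.linspace(0,q[-1],1200); PG=CS(SG)
'''+s[b:]
s=s.replace("MU,TC,TL=.3,.02,.18","MU,TC=.06,.03")
open("plan.py","w").write(s)
E
cp S2.json S.json
cat > t.py <<'E'
from plan import *
import plan
c,v,f,cmd=(.558,-.1735),(.001,.017),(.5338,-.2932),(.5346,-.2939)
out,p,e,log=plan.plan(c,v,f,cmd,260)
for l in log[::300]: print(l[0].round(3),l[1].round(3),round(l[2],2),round(l[3]))
print("N",min(l[2] for l in log),max(l[2] for l in log),"box",min(np.hypot(*(BOX-l[0]).T).min() for l in log))
out,p,e,log=plan.plan(c,v,f,cmd,20)
print(e); show(out); json.dump(dict(c=e[0].tolist(),v=e[1].tolist(),cmd=p.tolist(),rows=20,N=float(e[2])),open("S.json","w"))
E
python3 t.py
```

```text
[ 0.558 -0.173] [0.001 0.017] 0.57 79
[ 0.558 -0.163] [0.    0.012] 0.59 61
[ 0.559 -0.147] [0.004 0.014] 0.73 44
[ 0.579 -0.132] [0.025 0.008] 0.75 39
[ 0.599 -0.122] [0.008 0.012] 0.72 57
[ 0.602 -0.096] [0.    0.026] 0.73 68
[ 0.602 -0.063] [0.    0.027] 0.72 68
[ 0.603 -0.03 ] [0.    0.026] 0.72 69
[0.603 0.003] [0.    0.026] 0.71 71
[0.604 0.036] [0.    0.026] 0.69 76
[0.604 0.068] [0.    0.026] 0.66 87
[0.604 0.097] [-0.     0.023] 0.65 105
[0.604 0.126] [-0.     0.023] 0.7 122
[0.6   0.152] [-0.009  0.018] 0.8 139
[0.576 0.168] [-0.026  0.008] 0.82 139
[0.549 0.186] [-0.014  0.022] 0.82 131
[0.53  0.212] [-0.017  0.014] 0.72 139
[0.515 0.221] [-0.006  0.005] 0.61 131
N 0.32102595879211215 0.8602999068898276 box 0.1243628940906931
(array([ 0.55837951, -0.15817878]), array([0.00039841, 0.01254485]), np.float64(0.6220928633290795), np.float64(55.349765363829455))
[[0.12, 0.08, 0], [0.06, 0.03, 0], [0.06, 0.04, 0], [0.06, 0.03, 0], [0.06, 0.03, 0], [0.06, 0.03, 0], [0.05, 0.03, 0], [0.06, 0.03, 0], [0.05, 0.04, 0], [0.06, 0.04, 0], [0.06, 0.04, 0], [0.05, 0.05, 0], [0.06, 0.05, 0], [0.05, 0.05, 0], [0.05, 0.05, 0], [0.05, 0.06, 0], [0.06, 0.06, 0], [0.05, 0.06, 0], [0.05, 0.06, 0], [0.05, 0.06, 0]]
```

```bash
sed -i 's/F@rn-1.2\*max/F@rn-2*max/' plan.py; python3 t.py | tail -3; python3 t.py | sed -n 2,5p
```

```text
N 0.32008444916418466 0.8792892066423724 box 0.127722186104633
(array([ 0.55835094, -0.16281799]), array([0.00039164, 0.01019407]), np.float64(0.6103683562280651), np.float64(55.28236975781354))
[[0.12, 0.08, 0], [0.06, 0.03, 0], [0.06, 0.04, 0], [0.06, 0.03, 0], [0.06, 0.02, 0], [0.06, 0.03, 0], [0.06, 0.02, 0], [0.05, 0.03, 0], [0.06, 0.03, 0], [0.05, 0.03, 0], [0.06, 0.03, 0], [0.05, 0.04, 0], [0.06, 0.04, 0], [0.05, 0.04, 0], [0.06, 0.05, 0], [0.05, 0.04, 0], [0.05, 0.06, 0], [0.05, 0.05, 0], [0.05, 0.05, 0], [0.05, 0.06, 0]]
[ 0.558 -0.167] [0.    0.008] 0.58 61
[ 0.559 -0.153] [0.004 0.013] 0.74 44
[ 0.58  -0.137] [0.023 0.009] 0.71 42
[ 0.597 -0.124] [0.008 0.018] 0.81 59
```

Emit:
{"method": "send_rows", "body": {"translation": [[0.05,0.05,0],[0.09,0.05,0],[0.09,0.05,0],[0.07,0.03,0],[0.06,0.02,0],[0.06,0.03,0],[0.06,0.02,0],[0.05,0.03,0],[0.06,0.03,0],[0.05,0.03,0],[0.06,0.03,0],[0.05,0.04,0],[0.06,0.04,0],[0.05,0.04,0],[0.06,0.05,0],[0.05,0.04,0],[0.05,0.06,0],[0.05,0.05,0],[0.05,0.05,0],[0.05,0.06,0]], "delta_rot": [[0,0,0],[0,0,0],[0,0,0],[0,0,0],[0,0,0],[0,0,0],[0,0,0],[0,0,0],[0,0,0],[0,0,0],[0,0,0],[0,0,0],[0,0,0],[0,0,0],[0,0,0],[0,0,0],[0,0,0],[0,0,0],[0,0,0],[0,0,0]], "claw": [0,0,0,0,0,0,0,0,0,0,0,0,0,0,0,0,0,0,0,0]}}

```text
clock: 15.87
eef_pos: [0.4863, -0.261, 0.1337]
orientation: [-0.0, 0.0, 1.0, -0.0]
ft_force: [-0.7, -0.4, -1.9]
opening: 0.0217
grip_force: 58.8
```

```bash
cp S.json S2.json; python3 -c "
from plan import *
cycle(20,.03)"
```

```text
t 15.87 caddy [ 0.558  -0.1614] pred [ 0.5584 -0.1628] r 0.0763 72 D 0.1227 ft [-0.7 -0.4 -1.9] cmd-f [ 0.0015 -0.0009] z 0.1335 q7 2.21 q6 0.92
end c [ 0.5716 -0.1461] v [0.0236 0.0114] F [0.7, 0.4, 0.5, 0.7, 0.7, 0.8, 0.8, 0.8, 0.9, 0.8, 0.8] box 0.13
[[0.14, 0.11, 0], [0.05, 0.05, 0], [0.04, 0.06, 0], [0.04, 0.05, 0], [0.04, 0.06, 0], [0.05, 0.05, 0], [0.03, 0.06, 0], [0.04, 0.06, 0], [0.03, 0.06, 0], [0.03, 0.07, 0], [0.02, 0.07, 0], [0.02, 0.08, 0], [0.01, 0.07, 0], [0.0, 0.05, 0], [-0.03, 0.05, 0], [-0.03, 0.03, 0], [-0.06, 0.0, 0], [-0.08, -0.02, 0], [-0.08, -0.02, 0], [-0.09, -0.02, 0]]
```

Emit:
{"method": "send_rows", "body": {"translation": [[0.08,0.06,0],[0.07,0.06,0],[0.05,0.06,0],[0.04,0.05,0],[0.04,0.06,0],[0.05,0.05,0],[0.03,0.06,0],[0.04,0.06,0],[0.03,0.06,0],[0.03,0.07,0],[0.02,0.07,0],[0.02,0.08,0],[0.01,0.07,0],[0,0.05,0],[-0.02,0.04,0],[-0.03,0.03,0]], "delta_rot": [[0,0,0],[0,0,0],[0,0,0],[0,0,0],[0,0,0],[0,0,0],[0,0,0],[0,0,0],[0,0,0],[0,0,0],[0,0,0],[0,0,0],[0,0,0],[0,0,0],[0,0,0],[0,0,0]], "claw": [0,0,0,0,0,0,0,0,0,0,0,0,0,0,0,0]}}

```text
clock: 17.25
eef_pos: [0.4682, -0.2237, 0.1336]
orientation: [-0.0, 0.0, 1.0, 0.0]
ft_force: [0.2, -1.2, -0.6]
opening: 0.0216
grip_force: 58.8
```

```bash
cp S.json S2.json; sed -i 's|out,p,e,log=plan(c,v,f2\[:2\],S\["cmd"\],rows,vmax,\*\*kw)|B=np.array([.0013,-.0008]); out,p,e,log=plan(c,v,f2[:2],f2[:2],rows,vmax,**kw); p=p+B|; s/,.05,1\/240/,.02,1\/240/' plan.py; python3 -c "
from plan import *
S=json.load(open('S.json')); S['v']=[.016,.012]; S['c']=[.567,-.149]; S['N']=.75; json.dump(S,open('S.json','w'))
cycle(20,.03)"
```

```text
t 17.25 caddy [ 0.5666 -0.151 ] pred [ 0.567 -0.149] r 0.0765 72 D 0.1223 ft [ 0.2 -1.2 -0.6] cmd-f [ 0.0128 -0.0014] z 0.1337 q7 2.13 q6 0.89
end c [ 0.5945 -0.1303] v [0.0106 0.0215] F [0.9, 0.7, 0.7, 0.8, 0.8, 0.8, 0.8, 0.8, 0.8, 0.8, 0.8] box 0.133
[[-0.08, -0.04, 0], [-0.08, -0.03, 0], [-0.08, -0.03, 0], [-0.08, -0.03, 0], [-0.08, -0.02, 0], [-0.08, -0.03, 0], [-0.08, -0.03, 0], [-0.09, -0.02, 0], [-0.08, -0.02, 0], [-0.09, -0.02, 0], [-0.08, -0.02, 0], [-0.09, -0.01, 0], [-0.08, -0.01, 0], [-0.08, -0.01, 0], [-0.09, 0.0, 0], [-0.08, -0.0, 0], [-0.08, 0.0, 0], [-0.08, 0.01, 0], [-0.08, 0.01, 0], [-0.07, 0.01, 0]]
```

Emit:
{"method": "send_rows", "body": {"translation": [[-0.06,-0.01,0],[-0.08,-0.02,0],[-0.08,-0.03,0],[-0.08,-0.03,0],[-0.08,-0.02,0],[-0.08,-0.03,0],[-0.08,-0.03,0],[-0.09,-0.02,0],[-0.08,-0.02,0],[-0.09,-0.02,0],[-0.08,-0.02,0],[-0.09,-0.01,0],[-0.08,-0.01,0],[-0.08,-0.01,0],[-0.09,0,0],[-0.08,0,0],[-0.08,0,0],[-0.08,0.01,0]], "delta_rot": [[0,0,0],[0,0,0],[0,0,0],[0,0,0],[0,0,0],[0,0,0],[0,0,0],[0,0,0],[0,0,0],[0,0,0],[0,0,0],[0,0,0],[0,0,0],[0,0,0],[0,0,0],[0,0,0],[0,0,0],[0,0,0]], "claw": [0,0,0,0,0,0,0,0,0,0,0,0,0,0,0,0,0,0]}}

```text
clock: 18.8
eef_pos: [0.5269, -0.2349, 0.1336]
orientation: [0.0, 0.0, 1.0, -0.0]
ft_force: [1.0, -0.5, -1.2]
opening: 0.0213
grip_force: 58.8
```

```bash
cp S.json S2.json; python3 -c "
from plan import *
S=json.load(open('S.json')); S['v']=[.013,.019]; S['c']=[.593,-.134]; json.dump(S,open('S.json','w'))
cycle(18,.03)"
```

```text
t 18.8 caddy [ 0.5928 -0.1323] pred [ 0.593 -0.134] r 0.0763 72 D 0.122 ft [ 1.  -0.5 -1.2] cmd-f [ 0.0083 -0.0009] z 0.1338 q7 2.15 q6 0.94
end c [ 0.5984 -0.0949] v [0.0005 0.0279] F [1.1, 0.7, 0.7, 0.8, 0.8, 0.8, 0.8, 0.8, 0.8, 0.8] box 0.143
[[-0.09, -0.0, 0], [-0.07, 0.01, 0], [-0.06, 0.02, 0], [-0.04, 0.03, 0], [-0.04, 0.04, 0], [-0.02, 0.04, 0], [-0.02, 0.05, 0], [0.0, 0.05, 0], [0.01, 0.06, 0], [0.03, 0.07, 0], [0.03, 0.08, 0], [0.03, 0.07, 0], [0.02, 0.07, 0], [0.02, 0.07, 0], [0.01, 0.07, 0], [0.01, 0.06, 0], [0.01, 0.07, 0], [0.01, 0.06, 0]]
```

Emit:
{"method": "send_rows", "body": {"translation": [[-0.08,0,0],[-0.07,0.01,0],[-0.06,0.02,0],[-0.05,0.03,0],[-0.04,0.04,0],[-0.02,0.04,0],[-0.02,0.05,0],[0,0.05,0],[0.01,0.06,0],[0.03,0.07,0],[0.03,0.08,0],[0.03,0.07,0],[0.02,0.07,0],[0.02,0.07,0],[0.01,0.07,0],[0.01,0.06,0],[0.01,0.07,0],[0.01,0.06,0]], "delta_rot": [[0,0,0],[0,0,0],[0,0,0],[0,0,0],[0,0,0],[0,0,0],[0,0,0],[0,0,0],[0,0,0],[0,0,0],[0,0,0],[0,0,0],[0,0,0],[0,0,0],[0,0,0],[0,0,0],[0,0,0],[0,0,0]], "claw": [0,0,0,0,0,0,0,0,0,0,0,0,0,0,0,0,0,0]}}

```text
clock: 20.35
eef_pos: [0.5329, -0.1978, 0.1337]
orientation: [-0.0, 0.0, 1.0, 0.0]
ft_force: [0.3, 0.2, -1.2]
opening: 0.0219
grip_force: 58.8
```

```bash
cp S.json S2.json; python3 -c "
from plan import *
cycle(20,.03)"
```

```text
t 20.35 caddy [ 0.5961 -0.0936] pred [ 0.5984 -0.0949] r 0.0763 71 D 0.1218 ft [ 0.3  0.2 -1.2] cmd-f [ 0.0026 -0.0008] z 0.1336 q7 2.07 q6 0.93
end c [ 0.6011 -0.0495] v [0.002  0.0251] F [1.0, 0.8, 0.8, 0.8, 0.8, 0.8, 0.8, 0.8, 0.8, 0.8, 0.8] box 0.139
[[0.07, 0.1, 0], [0.04, 0.1, 0], [0.04, 0.08, 0], [0.02, 0.08, 0], [0.01, 0.07, 0], [0.01, 0.07, 0], [0.0, 0.06, 0], [-0.02, 0.05, 0], [-0.03, 0.04, 0], [-0.04, 0.03, 0], [-0.05, 0.02, 0], [-0.05, 0.03, 0], [-0.05, 0.02, 0], [-0.06, 0.03, 0], [-0.05, 0.02, 0], [-0.05, 0.03, 0], [-0.04, 0.04, 0], [-0.03, 0.03, 0], [-0.04, 0.04, 0], [-0.02, 0.04, 0]]
```

```bash
cp S2.json S.json; sed -i 's/\[.600,-.11\],\[.604,-.08\],\[.605,0\],\[.604,.09\],\[.600,.12\],\[.590,.145\]/[.596,-.11],[.597,-.08],[.599,0],[.599,.09],[.597,.12],[.588,.145]/' plan.py; python3 -c "
from plan import *
import plan
f=np.array([.5335,-.1972]);out,p,e,log=plan.plan((.5963,-.0932),(.001,.0279),f,f,20,.03)
print(e,[(l[0].round(3).tolist(),round(float(l[2]),2),round(float(l[3]))) for l in log[::60]]);show(out)
json.dump(dict(c=e[0].tolist(),v=e[1].tolist(),cmd=p.tolist(),rows=20,N=float(e[2])),open('S.json','w'))
"
```

```text
(array([ 0.59689817, -0.05337975]), array([0.00023688, 0.02722769]), np.float64(0.700967463281435), np.float64(71.07018428512448)) [([0.596, -0.093], 0.77, 59), ([0.596, -0.087], 0.58, 63), ([0.597, -0.082], 0.72, 66), ([0.597, -0.077], 0.76, 70), ([0.597, -0.071], 0.73, 71), ([0.597, -0.065], 0.71, 72), ([0.597, -0.058], 0.7, 71)]
[[-0.06, 0.01, 0], [-0.06, 0.02, 0], [-0.06, 0.02, 0], [-0.06, 0.01, 0], [-0.06, 0.01, 0], [-0.06, 0.02, 0], [-0.06, 0.02, 0], [-0.06, 0.02, 0], [-0.05, 0.03, 0], [-0.04, 0.03, 0], [-0.02, 0.04, 0], [-0.02, 0.05, 0], [-0.01, 0.05, 0], [0.0, 0.05, 0], [-0.01, 0.06, 0], [0.01, 0.05, 0], [0.0, 0.06, 0], [0.01, 0.06, 0], [0.01, 0.06, 0], [0.0, 0.06, 0]]
```

Emit:
{"method": "send_rows", "body": {"translation": [[-0.03,0.04,0],[-0.05,0.03,0],[-0.06,0.02,0],[-0.06,0.01,0],[-0.06,0.01,0],[-0.06,0.02,0],[-0.06,0.02,0],[-0.06,0.02,0],[-0.05,0.03,0],[-0.04,0.03,0],[-0.03,0.04,0],[-0.03,0.05,0],[-0.02,0.05,0],[-0.01,0.05,0],[-0.01,0.06,0],[0,0.05,0],[0,0.06,0],[0,0.06,0],[0,0.06,0],[0,0.06,0]], "delta_rot": [[0,0,0],[0,0,0],[0,0,0],[0,0,0],[0,0,0],[0,0,0],[0,0,0],[0,0,0],[0,0,0],[0,0,0],[0,0,0],[0,0,0],[0,0,0],[0,0,0],[0,0,0],[0,0,0],[0,0,0],[0,0,0],[0,0,0],[0,0,0]], "claw": [0,0,0,0,0,0,0,0,0,0,0,0,0,0,0,0,0,0,0,0]}}

```text
clock: 22.07
eef_pos: [0.5582, -0.167, 0.1337]
orientation: [-0.0, 0.0, 1.0, 0.0]
ft_force: [-0.0, -0.8, -1.1]
opening: 0.0213
grip_force: 58.8
```

```bash
cp S.json S2.json; python3 -c "
from plan import *
cycle(20,.03)"
```

```text
t 22.07 caddy [ 0.597  -0.0497] pred [ 0.5969 -0.0534] r 0.0754 66 D 0.1235 ft [-0.  -0.8 -1.1] cmd-f [-0.0007 -0.001 ] z 0.1336 q7 2.01 q6 0.94
end c [ 0.597  -0.0057] v [0.0004 0.0261] F [1.0, 0.7, 0.7, 0.7, 0.7, 0.7, 0.7, 0.7, 0.7, 0.7, 0.7] box 0.141
[[0.06, 0.08, 0], [0.04, 0.07, 0], [0.03, 0.07, 0], [0.02, 0.07, 0], [0.02, 0.07, 0], [0.0, 0.06, 0], [0.01, 0.06, 0], [0.0, 0.06, 0], [0.0, 0.06, 0], [0.0, 0.05, 0], [-0.01, 0.06, 0], [0.0, 0.05, 0], [-0.01, 0.06, 0], [0.0, 0.05, 0], [-0.01, 0.05, 0], [-0.01, 0.05, 0], [-0.01, 0.05, 0], [-0.01, 0.05, 0], [0.0, 0.06, 0], [-0.01, 0.05, 0]]
```

Emit:
{"method": "send_rows", "body": {"translation": [[-0.02,0.06,0],[-0.03,0.06,0],[-0.03,0.06,0],[-0.03,0.05,0],[-0.03,0.05,0],[-0.03,0.06,0],[-0.03,0.05,0],[-0.03,0.05,0],[-0.03,0.05,0],[-0.03,0.06,0],[-0.03,0.05,0],[-0.03,0.05,0],[-0.03,0.05,0],[-0.03,0.06,0],[-0.03,0.05,0],[-0.03,0.05,0],[-0.03,0.06,0],[-0.03,0.06,0],[-0.03,0.06,0],[-0.03,0.06,0]], "delta_rot": [[0,0,0],[0,0,0],[0,0,0],[0,0,0],[0,0,0],[0,0,0],[0,0,0],[0,0,0],[0,0,0],[0,0,0],[0,0,0],[0,0,0],[0,0,0],[0,0,0],[0,0,0],[0,0,0],[0,0,0],[0,0,0],[0,0,0],[0,0,0]], "claw": [0,0,0,0,0,0,0,0,0,0,0,0,0,0,0,0,0,0,0,0]}}

```text
clock: 23.78
eef_pos: [0.5819, -0.1231, 0.1337]
orientation: [-0.0, 0.0, 1.0, -0.0]
ft_force: [-0.5, -0.4, -1.4]
opening: 0.022
grip_force: 58.8
```

```bash
cp S.json S2.json; sed -i 's/-p\[2\],\[\*c,.077\]/-.0765,[*c]/; s/return c,s.x\[2\],len(E)/return c,float(np.median(np.hypot(*(E-c).T))),len(E)/' h.py; python3 -c "
from plan import *
S=json.load(open('S.json')); S['v']=[0,.028]; S['c']=[.597,-.004];S['N']=.68; json.dump(S,open('S.json','w'))
cycle(20,.03)"
```

```text
t 23.78 caddy [ 0.5962 -0.0027] pred [ 0.597 -0.004] r 0.0766 46 D 0.1213 ft [-0.5 -0.4 -1.4] cmd-f [-0.0268  0.0033] z 0.1336 q7 1.93 q6 0.95
end c [0.5966 0.0422] v [0.0003 0.0272] F [1.0, 0.5, 0.6, 0.7, 0.7, 0.7, 0.7, 0.7, 0.7, 0.7, 0.7] box 0.134
[[0.08, 0.05, 0], [0.06, 0.06, 0], [0.06, 0.07, 0], [0.06, 0.06, 0], [0.06, 0.07, 0], [0.06, 0.06, 0], [0.06, 0.07, 0], [0.06, 0.07, 0], [0.05, 0.07, 0], [0.06, 0.08, 0], [0.05, 0.07, 0], [0.03, 0.07, 0], [0.03, 0.07, 0], [0.03, 0.07, 0], [0.01, 0.06, 0], [0.02, 0.07, 0], [0.01, 0.06, 0], [0.0, 0.06, 0], [0.0, 0.06, 0], [0.0, 0.05, 0]]
```

Emit:
{"method": "send_rows", "body": {"translation": [[-0.03,0.06,0],[-0.03,0.06,0],[-0.03,0.06,0],[-0.03,0.05,0],[-0.03,0.06,0],[-0.03,0.06,0],[-0.03,0.06,0],[-0.03,0.05,0],[-0.03,0.06,0],[-0.03,0.06,0],[-0.03,0.06,0],[-0.03,0.05,0],[-0.03,0.06,0],[-0.03,0.06,0],[-0.03,0.06,0],[-0.03,0.06,0],[-0.03,0.06,0],[-0.03,0.06,0],[-0.03,0.06,0],[-0.03,0.06,0]], "delta_rot": [[0,0,0],[0,0,0],[0,0,0],[0,0,0],[0,0,0],[0,0,0],[0,0,0],[0,0,0],[0,0,0],[0,0,0],[0,0,0],[0,0,0],[0,0,0],[0,0,0],[0,0,0],[0,0,0],[0,0,0],[0,0,0],[0,0,0],[0,0,0]], "claw": [0,0,0,0,0,0,0,0,0,0,0,0,0,0,0,0,0,0,0,0]}}

```text
clock: 25.5
eef_pos: [0.606, -0.0763, 0.1337]
orientation: [0.0, 0.0, 1.0, 0.0]
ft_force: [0.4, -1.3, -1.7]
opening: 0.0216
grip_force: 58.8
```

```bash
cp S.json S2.json; python3 -c "
from plan import *
S=json.load(open('S.json')); S['v']=[0,.028]; S['c']=[.597,.043];S['N']=.68; json.dump(S,open('S.json','w'))
cycle(20,.03)"
```

```text
t 25.5 caddy [0.5964 0.0445] pred [0.597 0.043] r 0.0765 33 D 0.1212 ft [ 0.4 -1.3 -1.7] cmd-f [-0.0539  0.0053] z 0.1336 q7 1.85 q6 0.96
end c [0.5965 0.08  ] v [0.0002 0.0276] F [1.0, 0.4, 0.3, 0.5, 0.6, 0.7, 0.7, 0.7, 0.7, 0.7, 0.7] box 0.129
[[0.08, 0.03, 0], [0.06, 0.05, 0], [0.06, 0.04, 0], [0.06, 0.03, 0], [0.07, 0.04, 0], [0.06, 0.04, 0], [0.06, 0.03, 0], [0.06, 0.04, 0], [0.06, 0.03, 0], [0.06, 0.05, 0], [0.07, 0.04, 0], [0.06, 0.05, 0], [0.06, 0.06, 0], [0.06, 0.06, 0], [0.06, 0.06, 0], [0.06, 0.07, 0], [0.05, 0.07, 0], [0.05, 0.07, 0], [0.04, 0.06, 0], [0.01, 0.07, 0]]
```

Emit:
{"method": "send_rows", "body": {"translation": [[-0.03,0.06,0],[-0.03,0.06,0],[-0.04,0.06,0],[-0.03,0.06,0],[-0.04,0.06,0],[-0.03,0.06,0],[-0.04,0.06,0],[-0.03,0.06,0],[-0.04,0.07,0],[-0.03,0.06,0],[-0.04,0.07,0],[-0.03,0.06,0],[-0.04,0.07,0],[-0.03,0.06,0],[-0.04,0.07,0],[-0.03,0.06,0],[-0.04,0.07,0],[-0.03,0.07,0],[-0.04,0.07,0],[-0.04,0.07,0]], "delta_rot": [[0,0,0],[0,0,0],[0,0,0],[0,0,0],[0,0,0],[0,0,0],[0,0,0],[0,0,0],[0,0,0],[0,0,0],[0,0,0],[0,0,0],[0,0,0],[0,0,0],[0,0,0],[0,0,0],[0,0,0],[0,0,0],[0,0,0],[0,0,0]], "claw": [0,0,0,0,0,0,0,0,0,0,0,0,0,0,0,0,0,0,0,0]}}

```text
clock: 27.22
eef_pos: [0.634, -0.0251, 0.1337]
orientation: [0.0, 0.0, 1.0, -0.0]
ft_force: [0.4, -0.8, -1.5]
opening: 0.0219
grip_force: 58.8
```

```bash
cp S.json S2.json; python3 -c "
from plan import *
S=json.load(open('S.json')); S['v']=[0,.028]; S['c']=[.597,.09];S['N']=.68; json.dump(S,open('S.json','w'))
cycle(20,.03)"
```

```text
t 27.22 caddy [0.5963 0.0892] pred [0.597 0.09 ] r 0.0765 17 D 0.1204 ft [ 0.4 -0.8 -1.5] cmd-f [-0.0724 -0.0114] z 0.1337 q7 1.77 q6 0.98
end c [0.5954 0.1301] v [-0.0004  0.0215] F [1.0, 0.4, 0.6, 0.7, 0.7, 0.7, 0.6, 0.6, 0.7, 0.7, 0.7] box 0.13
[[0.07, 0.02, 0], [0.05, 0.02, 0], [0.07, 0.03, 0], [0.06, 0.04, 0], [0.01, 0.05, 0], [-0.03, 0.05, 0], [-0.06, 0.06, 0], [-0.05, 0.07, 0], [-0.06, 0.07, 0], [-0.06, 0.07, 0], [-0.06, 0.08, 0], [-0.06, 0.07, 0], [-0.05, 0.07, 0], [-0.06, 0.08, 0], [-0.05, 0.07, 0], [-0.06, 0.07, 0], [-0.05, 0.08, 0], [-0.05, 0.07, 0], [-0.05, 0.08, 0], [-0.06, 0.07, 0]]
```

Emit:
{"method": "send_rows", "body": {"translation": [[-0.04,0.07,0],[-0.04,0.07,0],[-0.04,0.07,0],[-0.04,0.07,0],[-0.04,0.08,0],[-0.04,0.07,0],[-0.04,0.08,0],[-0.04,0.08,0],[-0.04,0.08,0],[-0.04,0.08,0],[-0.04,0.08,0],[-0.04,0.08,0],[-0.04,0.08,0],[-0.04,0.08,0],[-0.05,0.08,0]], "delta_rot": [[0,0,0],[0,0,0],[0,0,0],[0,0,0],[0,0,0],[0,0,0],[0,0,0],[0,0,0],[0,0,0],[0,0,0],[0,0,0],[0,0,0],[0,0,0],[0,0,0],[0,0,0]], "claw": [0,0,0,0,0,0,0,0,0,0,0,0,0,0,0]}}

```text
clock: 28.52
eef_pos: [0.6584, 0.0211, 0.1336]
orientation: [-0.0, 0.0, 1.0, 0.0]
ft_force: [0.1, -1.2, -1.7]
opening: 0.0216
grip_force: 58.7
```

```bash
cp S.json S2.json; python3 -c "
from plan import *
S=json.load(open('S.json')); S['v']=[0,.028]; S['c']=[.596,.124];S['N']=.7; json.dump(S,open('S.json','w'))
cycle(20,.03,cams=('scene',))
f=np.array(st()['eef_pos'][:2])
"
```

```text
t 28.52 caddy [0.5956 0.124 ] pred [0.596 0.124] r 0.0768 72 D 0.1205 ft [ 0.1 -1.2 -1.7] cmd-f [-0.0006  0.003 ] z 0.1337 q7 1.7 q6 1.01
end c [0.585  0.1622] v [-0.0185  0.0178] F [0.9, 0.7, 0.7, 0.7, 0.7, 0.8, 0.8, 0.8, 0.9, 0.8, 0.8] box 0.137
[[-0.07, 0.1, 0], [-0.05, 0.09, 0], [-0.05, 0.09, 0], [-0.05, 0.09, 0], [-0.04, 0.09, 0], [-0.05, 0.08, 0], [-0.04, 0.09, 0], [-0.04, 0.08, 0], [-0.04, 0.09, 0], [-0.04, 0.08, 0], [-0.03, 0.09, 0], [-0.03, 0.09, 0], [-0.03, 0.08, 0], [-0.02, 0.09, 0], [-0.02, 0.09, 0], [-0.01, 0.09, 0], [-0.01, 0.09, 0], [0.0, 0.07, 0], [0.02, 0.06, 0], [0.03, 0.05, 0]]
```

Emit:
{"method": "send_rows", "body": {"translation": [[-0.05,0.09,0],[-0.05,0.09,0],[-0.05,0.09,0],[-0.05,0.09,0],[-0.05,0.09,0],[-0.05,0.09,0],[-0.04,0.09,0],[-0.04,0.08,0],[-0.04,0.09,0],[-0.04,0.08,0],[-0.03,0.09,0],[-0.03,0.09,0],[-0.03,0.08,0],[-0.02,0.09,0],[-0.02,0.09,0],[-0.01,0.09,0]], "delta_rot": [[0,0,0],[0,0,0],[0,0,0],[0,0,0],[0,0,0],[0,0,0],[0,0,0],[0,0,0],[0,0,0],[0,0,0],[0,0,0],[0,0,0],[0,0,0],[0,0,0],[0,0,0],[0,0,0]], "claw": [0,0,0,0,0,0,0,0,0,0,0,0,0,0,0,0]}}

```text
clock: 29.9
eef_pos: [0.6825, 0.0773, 0.1337]
orientation: [0.0, 0.0, 1.0, -0.0]
ft_force: [0.9, -1.7, -1.3]
opening: 0.0218
grip_force: 58.7
```

```bash
cp S.json S2.json; python3 -c "
from plan import *
S=json.load(open('S.json')); S['v']=[-.008,.019]; S['c']=[.590,.156];S['N']=.78; json.dump(S,open('S.json','w'))
cycle(20,.03,cams=('scene',))
"
```

```text
t 29.9 caddy [0.5885 0.1511] pred [0.59  0.156] r 0.0768 72 D 0.1195 ft [ 0.9 -1.7 -1.3] cmd-f [0.0005 0.0114] z 0.1337 q7 1.62 q6 1.04
end c [0.5571 0.1787] v [-0.0142  0.0217] F [1.0, 0.8, 0.8, 0.8, 0.9, 0.8, 0.8, 0.8, 0.8, 0.8, 0.8] box 0.136
[[0.01, 0.04, 0], [0.05, 0.0, 0], [0.07, -0.01, 0], [0.07, -0.02, 0], [0.08, -0.02, 0], [0.08, -0.02, 0], [0.09, -0.02, 0], [0.08, -0.02, 0], [0.09, -0.01, 0], [0.08, -0.01, 0], [0.08, -0.0, 0], [0.07, 0.0, 0], [0.06, 0.02, 0], [0.06, 0.02, 0], [0.06, 0.02, 0], [0.04, 0.03, 0], [0.04, 0.04, 0], [0.02, 0.05, 0], [0.01, 0.06, 0], [0.0, 0.07, 0]]
```

Emit:
{"method": "send_rows", "body": {"translation": [[0.01,0.04,0],[0.04,0.01,0],[0.06,-0.01,0],[0.07,-0.02,0],[0.08,-0.02,0],[0.08,-0.02,0],[0.09,-0.02,0],[0.08,-0.02,0],[0.09,-0.01,0],[0.08,-0.01,0],[0.08,0,0],[0.07,0,0],[0.06,0.02,0],[0.06,0.02,0],[0.06,0.02,0]], "delta_rot": [[0,0,0],[0,0,0],[0,0,0],[0,0,0],[0,0,0],[0,0,0],[0,0,0],[0,0,0],[0,0,0],[0,0,0],[0,0,0],[0,0,0],[0,0,0],[0,0,0],[0,0,0]], "claw": [0,0,0,0,0,0,0,0,0,0,0,0,0,0,0]}}

```text
clock: 31.2
eef_pos: [0.6417, 0.0765, 0.1337]
orientation: [-0.0, 0.0, 1.0, 0.0]
ft_force: [0.7, -1.1, -0.8]
opening: 0.0217
grip_force: 58.7
```

```bash
cp S.json S2.json; python3 -c "
from plan import *
S=json.load(open('S.json')); S['v']=[-.02,.016]; S['c']=[.566,.170];S['N']=.8; json.dump(S,open('S.json','w'))
cycle(20,.028,cams=('scene',))
"
```

```text
t 31.2 caddy [0.5652 0.1689] pred [0.566 0.17 ] r 0.0767 72 D 0.1199 ft [ 0.7 -1.1 -0.8] cmd-f [-0.0034  0.0102] z 0.1336 q7 1.6 q6 0.99
end c [0.5399 0.2031] v [-0.0164  0.0174] F [1.0, 0.8, 0.8, 0.8, 0.8, 0.8, 0.8, 0.8, 0.8, 0.8, 0.8] box 0.136
[[0.07, 0.01, 0], [0.05, 0.03, 0], [0.04, 0.04, 0], [0.02, 0.05, 0], [0.01, 0.06, 0], [-0.01, 0.07, 0], [-0.01, 0.08, 0], [-0.02, 0.08, 0], [-0.02, 0.08, 0], [-0.01, 0.09, 0], [-0.01, 0.08, 0], [-0.01, 0.07, 0], [0.0, 0.08, 0], [0.0, 0.06, 0], [0.01, 0.07, 0], [0.02, 0.05, 0], [0.02, 0.06, 0], [0.02, 0.05, 0], [0.03, 0.04, 0], [0.03, 0.04, 0]]
```

Emit:
{"method": "send_rows", "body": {"translation": [[0.06,0.02,0],[0.05,0.03,0],[0.04,0.04,0],[0.02,0.05,0],[0.01,0.06,0],[-0.01,0.07,0],[-0.01,0.08,0],[-0.02,0.08,0],[-0.02,0.08,0],[-0.01,0.09,0],[-0.01,0.08,0],[-0.01,0.07,0],[0,0.08,0],[0,0.06,0],[0.01,0.07,0],[0.02,0.05,0],[0.02,0.06,0]], "delta_rot": [[0,0,0],[0,0,0],[0,0,0],[0,0,0],[0,0,0],[0,0,0],[0,0,0],[0,0,0],[0,0,0],[0,0,0],[0,0,0],[0,0,0],[0,0,0],[0,0,0],[0,0,0],[0,0,0],[0,0,0]], "claw": [0,0,0,0,0,0,0,0,0,0,0,0,0,0,0,0,0]}}

```text
clock: 32.67
eef_pos: [0.6363, 0.1191, 0.1337]
orientation: [0.0, 0.0, 1.0, -0.0]
ft_force: [0.6, -0.3, -2.0]
opening: 0.0212
grip_force: 58.8
```

```bash
cp S.json S2.json; python3 -c "
from plan import *
S=json.load(open('S.json')); S['v']=[-.015,.018]; S['c']=[.545,.198];S['N']=.8; json.dump(S,open('S.json','w'))
cycle(20,.024,cams=('scene',))
"
```

```text
t 32.67 caddy [0.5456 0.1972] pred [0.545 0.198] r 0.0768 72 D 0.1197 ft [ 0.6 -0.3 -2. ] cmd-f [-0.0031  0.0046] z 0.1336 q7 1.53 q6 0.99
end c [0.5182 0.2177] v [-0.0078  0.0086] F [1.1, 0.8, 0.7, 0.7, 0.8, 0.8, 0.7, 0.7, 0.7, 0.6, 0.6] box 0.146
[[0.02, 0.04, 0], [0.04, 0.03, 0], [0.05, 0.02, 0], [0.06, 0.0, 0], [0.06, 0.0, 0], [0.07, -0.0, 0], [0.07, -0.01, 0], [0.06, -0.01, 0], [0.06, -0.0, 0], [0.06, -0.0, 0], [0.06, -0.0, 0], [0.05, -0.0, 0], [0.05, 0.01, 0], [0.05, 0.0, 0], [0.04, 0.01, 0], [0.03, 0.01, 0], [0.03, 0.01, 0], [0.03, 0.02, 0], [0.02, 0.01, 0], [0.01, 0.03, 0]]
```

Emit:
{"method": "send_rows", "body": {"translation": [[0.02,0.04,0],[0.04,0.03,0],[0.05,0.02,0],[0.06,0,0],[0.06,0,0],[0.07,0,0],[0.07,-0.01,0],[0.06,-0.01,0],[0.06,0,0],[0.06,0,0],[0.06,0,0],[0.05,0,0],[0.05,0.01,0],[0.05,0,0],[0.04,0.01,0],[0.03,0.01,0],[0.03,0.01,0],[0.03,0.02,0]], "delta_rot": [[0,0,0],[0,0,0],[0,0,0],[0,0,0],[0,0,0],[0,0,0],[0,0,0],[0,0,0],[0,0,0],[0,0,0],[0,0,0],[0,0,0],[0,0,0],[0,0,0],[0,0,0],[0,0,0],[0,0,0],[0,0,0]], "claw": [0,0,0,0,0,0,0,0,0,0,0,0,0,0,0,0,0,0]}}

```text
clock: 34.22
eef_pos: [0.6007, 0.1243, 0.1337]
orientation: [0.0, 0.0, 1.0, -0.0]
ft_force: [0.9, -1.2, -2.5]
opening: 0.0217
grip_force: 58.8
```

```bash
cp S.json S2.json; python3 -c "
from plan import *
S=json.load(open('S.json')); S['v']=[-.009,.009]; S['c']=[.520,.216];S['N']=.6; json.dump(S,open('S.json','w'))
cycle(20,.02,cams=('scene',))
"
```

```text
t 34.22 caddy [0.5229 0.2161] pred [0.52  0.216] r 0.0767 72 D 0.1204 ft [ 0.9 -1.2 -2.5] cmd-f [-0.0002  0.0017] z 0.1336 q7 1.5 q6 0.96
end c [0.5136 0.226 ] v [-0.0048  0.0004] F [0.7, 0.6, 0.6, 0.6, 0.6, 0.6, 0.6, 0.6, 0.6, 0.6, 0.6] box 0.153
[[-0.04, 0.07, 0], [-0.03, 0.06, 0], [-0.04, 0.07, 0], [-0.03, 0.06, 0], [-0.03, 0.06, 0], [-0.04, 0.06, 0], [-0.02, 0.06, 0], [-0.02, 0.04, 0], [-0.01, 0.04, 0], [-0.01, 0.03, 0], [0.0, 0.02, 0], [0.0, 0.02, 0], [0.01, 0.0, 0], [0.02, -0.0, 0], [0.03, -0.03, 0], [0.03, -0.02, 0], [0.03, -0.03, 0], [0.04, -0.03, 0], [0.03, -0.02, 0], [0.03, -0.02, 0]]
```

Emit:
{"method": "send_rows", "body": {"translation": [[0.02,0.03,0],[0.02,0.04,0],[0.02,0.04,0],[0.03,0.04,0],[0.03,0.04,0],[0.03,0.03,0],[0.03,0.03,0],[0.03,0.03,0],[0.03,0.03,0],[0.03,0.03,0],[0.02,0.02,0],[0.02,0.02,0],[0.02,0.02,0],[0.01,0.02,0],[0.01,0.01,0],[0.01,0.01,0],[0.01,0.01,0],[0,0,0],[0,0,0],[0,0,0]], "delta_rot": [[0,0,0],[0,0,0],[0,0,0],[0,0,0],[0,0,0],[0,0,0],[0,0,0],[0,0,0],[0,0,0],[0,0,0],[0,0,0],[0,0,0],[0,0,0],[0,0,0],[0,0,0],[0,0,0],[0,0,0],[0,0,0],[0,0,0],[0,0,0]], "claw": [0,0,0,0,0,0,0,0,0,0,0,0,0,0,0,0,0,0,0,0]}}

```text
clock: 35.93
eef_pos: [0.5859, 0.1423, 0.1337]
orientation: [-0.0, 0.0, 1.0, 0.0]
ft_force: [-0.2, -0.8, -2.7]
opening: 0.022
grip_force: 58.8
```

```bash
python3 -c "
from look import *
for i in range(2): s,c,k=look((.507,.231)); print(s['eef_pos'].round(4),s['ft_force'].round(2))
f=manip.grab_frame('top'); cv2.imwrite('pics/t2.png',f['image'][60:340,60:460,::-1])
"
```

```text
top caddy [0.5093 0.237 ] 0.0765 31 stick [0.5862 0.1421] 63 t 35.98
scene caddy [0.5121 0.2382] 0.0768 72 stick [0.5877 0.1423] 183 t 36.03
[0.5859 0.1423 0.1337] [-0.18 -0.76 -2.67]
top caddy [0.5092 0.2371] 0.0765 31 stick [0.5862 0.142 ] 65 t 36.08
scene caddy [0.5121 0.2383] 0.0768 72 stick [0.5878 0.1423] 182 t 36.13
[0.5859 0.1423 0.1337] [ 0.27 -0.63 -1.73]
```

View pics/t2.png

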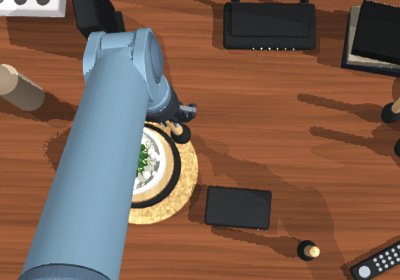

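The top crop shows the caddy standing on the mat at about (150,165), partly under the forearm. It sits about 7 mm from the mat centre, where 30 mm is allowed, and it is at rest. I'm backing the stick off to set it down.

Emit:
{"method": "send_rows", "body": {"translation": [[-0.03,-0.04,0],[-0.08,-0.1,0],[-0.2,-0.25,0],[-0.25,-0.3,0],[-0.25,-0.3,0],[-0.25,-0.3,0],[-0.25,-0.3,0],[-0.2,-0.25,0],[-0.15,-0.2,0],[-0.08,-0.1,0],[0,0,0],[0,0,0.06],[0,0,0.05],[0,0,0.04],[0,0,0.03],[0,0,0.02],[0,0,0],[0,0,0]], "delta_rot": [[0,0,0],[0,0,0],[0,0,0],[0,0,0],[0,0,0],[0,0,0],[0,0,0],[0,0,0],[0,0,0],[0,0,0],[0,0,0],[0,0,0],[0,0,0],[0,0,0],[0,0,0],[0,0,0],[0,0,0],[0,0,0]], "claw": [0,0,0,0,0,0,0,0,0,0,0,0,0,0,0,0,0,0]}}

```text
clock: 37.68
eef_pos: [0.6554, 0.0569, 0.1256]
orientation: [-0.0, 0.0, 1.0, 0.0]
ft_force: [-0.0, -0.3, -2.0]
opening: 0.0219
grip_force: 58.9
```

```bash
python3 -c "
from look import *
s,c,k=look((.51,.237)); s=st();print(s['eef_pos'].round(4),s['ft_force'].round(2))
f=manip.grab_frame('scene'); P=cloud(f);z=P[...,2];p=s['eef_pos']
for a,b in((.068,.09),(.095,.115)):
  Q=P[(z>a)&(z<b)&(np.hypot(P[...,0]-p[0],P[...,1]-p[1])<.03)]; print(len(Q),Q.mean(0).round(4))
print(manip.place_of('scene','ferrule'))
cv2.imwrite('pics/s3.png',f['image'][150:450,150:550,::-1])
"
```

```text
top caddy [0.5102 0.2366] 0.0764 12 stick [0.6557 0.0566] 70 t 37.73
scene caddy [0.5121 0.2383] 0.0768 72 stick [0.6573 0.0569] 185 t 37.78
[0.6556 0.0567 0.1258] [ 0.21  0.12 -1.51]
87 [0.6604 0.0656 0.0792]
69 [0.662  0.0653 0.1025]
[{'centre': [202.0, 353.8], 'confidence': 0.9}, {'centre': [356.5, 266.4], 'confidence': 0.89}, {'centre': [282.6, 355.1], 'confidence': 0.35}]
```

View pics/s3.png

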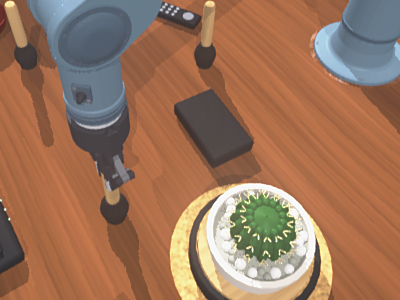

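The scene crop shows the stick hanging upright, clear of the caddy, near (115,205), and the caddy within the mat at (265,235). I'm lowering until the foot is felt.

Emit:
{"method": "send_rows", "body": {"translation": [[0,0,0.02],[0,0,0.02],[0,0,0.02],[0,0,0],[0,0,0]], "delta_rot": [[0,0,0],[0,0,0],[0,0,0],[0,0,0],[0,0,0]], "claw": [0,0,0,0,0]}}

```text
clock: 38.3
eef_pos: [0.6563, 0.0565, 0.125]
orientation: [0.001, 0.0, 1.0, 0.0]
ft_force: [-0.9, -0.0, 5.4]
opening: 0.0213
grip_force: 59.6
```

Emit:
{"method": "send_rows", "body": {"translation": [[0,0,-0.01],[0,0,0],[0,0,0],[0,0,0],[0,0,0],[0,0,0],[0,0,0],[0,0,0]], "delta_rot": [[0,0,0],[0,0,0],[0,0,0],[0,0,0],[0,0,0],[0,0,0],[0,0,0],[0,0,0]], "claw": [0,0,0.3,0.35,0.45,0.6,0.8,0.9], "force": 20}}

```text
clock: 38.97
eef_pos: [0.6553, 0.0567, 0.1233]
orientation: [-0.0, 0.0, 1.0, -0.0]
ft_force: [-0.5, 0.0, -0.2]
opening: 0.0728
grip_force: 0.0
```

Emit:
{"method": "send_rows", "body": {"translation": [[0,0,-0.1],[0,0,-0.3],[0,0,-0.5],[0,0,-0.5],[0,0,-0.6],[0,0,-0.6],[0,0,-0.6],[0,0,0]], "delta_rot": [[0,0,0],[0,0,0],[0,0,0],[0,0,0],[0,0,0],[0,0,0],[0,0,0],[0,0,0]], "claw": [0.9,0.9,0.9,0.9,0.9,0.9,0.9,0.9]}}

```text
clock: 39.63
eef_pos: [0.6595, 0.0563, 0.2596]
orientation: [0.006, 0.001, 1.0, 0.001]
ft_force: [1.3, -0.6, 1.4]
opening: 0.077
grip_force: 0.0
```

```bash
python3 -c "
from look import *
for c in('scene','top'):
  f=manip.grab_frame(c); print(caddy(f,(.51,.237))); P=cloud(f);z=P[...,2]
  Q=P[(z>.065)&(z<.18)&(np.hypot(P[...,0]-.656,P[...,1]-.057)<.05)]; print(len(Q),np.percentile(Q,[1,50,99],0).round(3).tolist())
  m=(z>.028)&(z<.045)&(abs(P[...,0]-.42)<.08)&(abs(P[...,1])<.1); print(cv2.minAreaRect((P[m][:,:2]*1000).astype(np.float32)))
  if c=='scene': cv2.imwrite('pics/s4.png',f['image'][:,:,::-1])
"
```

```text
(array([0.5121228 , 0.23824914]), 0.07676183615101245, 72)
631 [[0.648, 0.049, 0.067], [0.661, 0.064, 0.134], [0.669, 0.068, 0.169]]
((419.25408935546875, 3.8363113403320312), (150.97857666015625, 90.01973724365234), 86.24765014648438)Traceback (most recent call last):
  File "<string>", line 4, in <module>
    f=manip.grab_frame(c); print(caddy(f,(.51,.237))); P=cloud(f);z=P[...,2]
                                 ~~~~~^^^^^^^^^^^^^^
  File "h.py", line 31, in caddy
    s=least_squares(lambda p:np.hypot(E[:,0]-p[0],E[:,1]-p[1])-.0765,[*c],loss="soft_l1",f_scale=.002)
    return func(*args, **kwargs)
    vector_fun = VectorFunction(
        fun_wrapped,
    ...<6 lines>...
        workers=workers
    )
    self._update_fun()
    ~~~~~~~~~~~~~~~~^^
    self.f = self.fun_wrapped(xp_copy(self.x))
             ~~~~~~~~~~~~~~~~^^^^^^^^^^^^^^^^^
    return np.atleast_1d(self.fun(x))
                         ~~~~~~~~^^^
    return self.f(x, *self.args, **self.kwargs)
           ~~~~~~^^^^^^^^^^^^^^^^^^^^^^^^^^^^^^
  File "h.py", line 31, in <lambda>
    s=least_squares(lambda p:np.hypot(E[:,0]-p[0],E[:,1]-p[1])-.0765,[*c],loss="soft_l1",f_scale=.002)
                                      ~^^^^^
IndexError: too many indices for array: array is 1-dimensional, but 2 were indexed
```

View pics/s4.png

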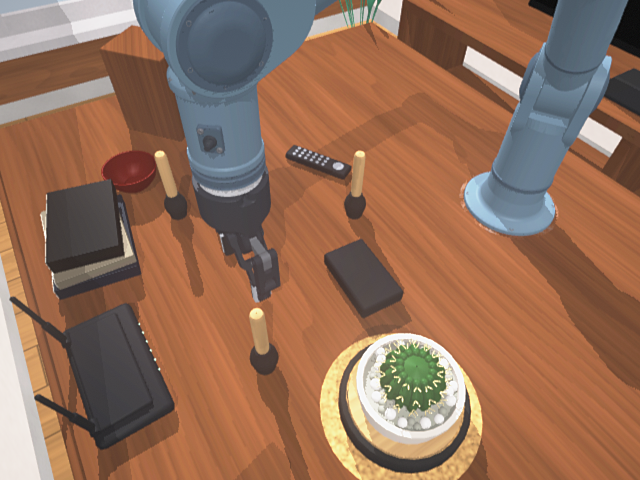

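The picture shows the caddy wholly on the mat at (410,400), the box unmoved at (363,277), and the stick standing upright and free at (262,345). The gripper is clear above it.

```bash
python3 -c "
from cell import manip
print(manip.job_done())"
```

```text
the job is handed in; nothing more can be done
None
```

The caddy stands at rest wholly on the cork mat, about 7 mm off its centre, with the box unmoved and the stick upright on the console and let go; the job was handed in at about 40 s of the 67 s, but no verdict came back and my only evidence that the ferrule stayed in contact is the camera fixes I took about every 1.5 s.

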